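# Put the last coin tube away and shut the cash box

## Robot

A 7-joint arm with a two-finger parallel gripper is mounted at the origin on the work surface. World frame = base frame: x ahead of the robot, y to its left, z up, the work surface at z = 0. Lengths are in m, angles in rad, forces in N, time in s.
With the tool pointing down it reaches from about 0.4 to 0.875 m from the base axis. Payload 19.3 kg.
Tool frame: the origin (TCP) lies at the very end of the fingers, on their centre line; the grasp point (between the pads) lies ctrl.grasp_offset behind it (ctrl.grasp_offset is the distance from the TCP to the grasp point, in m); x points along the fingers, y is the direction in which the jaws open and shut, and the axes are right-handed (so a half turn about x gives the same grasp; the last joint's range is limited). The gripper opens to 85 mm and grips with 20 to 120 N. Pads are 22 mm wide; open, the fingers measure 114 mm over their backs; the gripper's body (76 mm by 85 mm) begins 54 mm behind the grasp point. The pads swing forward as they close: fully open they stand 13 mm farther back than shut.
Start: joints at [1.033, 0.521, -0.036, 1.599, 0.021, 1.021, -0.113], TCP at [0.282, -0.558, 0.231] pointing down, gripper open.
Joint ranges: [-2.91, 2.91], [-0.3, 2.13], [-1.5, 1.42], [0.17, 2.43], [-1.26, 4.41], [0.16, 1.93], [-2.52, 2.52]. Speed limits (rad/s): [1.89, 1.89, 2.39, 2.39, 3.01, 3.01, 3.01].

## Interface

Orientations are given as a rotation vector (axis times angle).
In Python, from plant import ctrl gives the robot as it stands. The module is installed in compiled form; this text tells all that it offers.
- The arm moves only by the shell command python3 -m crank 'ROWS' [FORCE]. ROWS is JSON, a list of rows, each an object of numbers: "x", "y", "z": the shift along the tool's x, y, z in cm; "wx", "wy", "wz": the turn, a rotation vector about the tool's x, y, z in degrees; "grip": the opening in per cent of the stroke, from 0 (shut) to 100 (fully open). In form: [{"x": .., "y": .., "z": .., "wx": .., "wy": .., "wz": .., "grip": ..}, ...]. A call has 1 to 10 rows; each row shifts and turns the commanded pose from where the row before left it, along the tool's axes as they then stand; what a row does not reach is not made up. A row lasts 1/12 s, in which the tool goes at most 41.7 mm and 7.16 degrees, less where a joint would pass 70% of its speed; a pose out of reach is approached as far as the arm can. A call with a gripper value outside its range is refused whole. The fingers move at their own pace and stop on an object; FORCE is the grip in N (left out, the last holds). Time passes only in rows, so rows that do not move let the fingers close. It gives the time, the measured TCP pose, the force and the opening at its end, in the units of the state.
- ctrl.read_state(): the state, without advancing time (a new reading comes with each control period).
- ctrl.grab_frame(name): name is "scene" or "top" or "wrist"; returns (picture, depth): 400x640x3 uint8, red, green, blue; 400x640 float32, m along the optical axis (not along the pixel's ray), 0 where there is no reading.
- ctrl.camera_info(name): a dict with "vertical_fov" (degrees; the focal length in pixels is half the picture's height over the tangent of half this angle, whatever the lens; pixels are square), "cx", "cy" (the principal point, pixels), "dist_coeffs" ([k1, k2, p1, p2, k3] as OpenCV has them; the pictures are not rectified), "T" (4x4, takes a point from camera to world coordinates). Camera axes: x right, y up, looking along -z (the intrinsics and any distortion apply to the point x, -y, -z); pixel columns grow to the right and rows downward; lengths in m; the calibration is good to about 2 mm. A picture is of the moment at which its call begins: read the wrist's pose just before it. camera_info takes no time and is no camera call; for the wrist camera it gives the pose at the moment of the call.
- ctrl.job_done(): hands the job in, once; it reports no verdict.
Trained networks look in the newest picture that a camera, given by its name, has taken for a name from the list of things; names that differ only in an ending like _2 or _b are one class to them, and where a whole thing is asked for, a point or a joint stands for the part that bears it (a point fixed in the world has none). Each returns a list of dicts, best first, with "score" (0 to 1); they miss things now and then, are a little off and sometimes report something else, mostly with a low value. They report only what shows in the picture. A call takes as long as a camera call.
- ctrl.boxes_of(query, camera): "centre" ([column, row] in pixels, amid what is visible of it).
- ctrl.tip_of(query, camera): "centre" ([column, row] in pixels: a listed point, or the origin of a listed thing).
The state is a dict: "time_s": time; "joint_pos": joint angles; "qvel": joint speeds; "joint_torque": joint torques, N m; "tcp_pos": TCP position; "ee_rot": TCP orientation; "ft_force": force on the tool from outside, world axes, zero at the start; "moment": the same for the moment, N m; "opening": finger opening in m.
Only numpy, scipy, OpenCV 4.12 (cv2) and the standard library are available. Lean on these libraries where they do the work, as an engineer would, in place of code of your own. Each camera call takes 0.05 s, during which the arm holds its last target.

## Task

Lay the coin tube with the orange end cap flat in the long front trough of the open cash box, beside the tube that is already there. Then lower the lid by hand all the way, without letting it drop, and press its front down just until the catch clicks, without leaning on it any harder. Leave the tea cup, the glass dish and the pen where they are.

Things in the scene. Friction and masses are not known exactly. Their poses are not given: they have to be found in the camera images.
- box: Blue-grey steel cash box, fixed to the desk: 240 mm wide (y), 165 mm deep (x), 90 mm high shut; base walls 64 mm high. Origin: centre of the underside; x points to the rear (hinge side), z up, so the front with catch and lid grip is at -x. Grey tray inside, floor 36 mm up: a long open trough in front, four coin cups behind it (fixed coin stacks); dividing wall 60 mm high.
- trough (a point): Centre of the trough's floor (box frame -28, 0, 36 mm), axes of the box. The trough is 80 mm from front to rear (x) and 224 mm long (y); its front ledge is 20 mm, its other walls 24 mm above its floor. A tube fits lying along x or y, beside the other tube.
- catch_top (a point): Top of the steel catch housing in the middle of the front wall (box frame -92, 0, 56 mm); housing 22 mm wide (y), 19 mm out from the wall. Above it a small sprung bolt: pressing the lid's front edge with some 7 to 14 N takes the lid's tongue over it with a click, about 9 mm further down, and the bolt then pulls the lid hard onto two rubber buffers.
- lid_hinge (a point): Middle of the lid's hinge line (box frame 80, 0, 66 mm), which runs along the box's y axis; this point and its axes do not move. The hinge is slightly stiff: the open lid stays up or leans back by itself, but from about 1.1 rad downwards it falls shut if nothing holds it. Let down without pressing, it stops on the catch, not shut.
- lid_angle (a joint): Angle of the lid: 0 = level, about 1.57 = upright, stop at 1.85 leaning back. Resting on the catch, not clicked: 0.05 to 0.09. Catch and buffers are set higher or lower from box to box by up to 5 mm, which cannot be seen or read: the clicked lid rests anywhere from 0 to 0.033, where it stops hard. Pressed only half-way it can hang on the bolt in between. The lid weighs about 0.45 kg.
- lid: The box's hinged steel lid: 172 mm long, 248 mm wide, 32 mm deep with skirts, 3 mm sheet. Origin on the hinge line (at lid_hinge), turns with the lid: -x runs from the hinge to the front edge, z out of the outer face, which lies at z = 24 mm; face of the front skirt at x = -169 mm. A folded carrying handle lies flush on its middle (look only).
- lid_grip (a point): Where to hold the lid: in the white lift grip at the middle of its front edge, 26 mm wide (box y: pinch across this), 15 mm thick, sticking 32 mm out of the front skirt. The point is 21 mm out, on its middle plane: 190 mm from the hinge along the lid, 14.5 mm above it in the level lid. Pinched from above it can turn between the fingers as the lid swings. Axes as the lid.
- lid_front (a point): Middle of the lid's outer face near the front edge, 158 mm from the hinge along the lid and 24 mm out from it: a good place to press. Axes as the lid.
- tube: The loose coin tube: square clear plastic tube full of brass coins, orange cap on its -x end; 60 mm long (x), 30 x 30 mm across, about 0.18 kg, lying on the desk. Origin: centre of its underside; z up.
- tube_mid (a point): Middle of the loose coin tube, 15 mm above its underside.
- stored_mid (a point): Middle of the coin tube with a white cap that already lies in the trough, along the box's x; same size, loose.
- cup: White ceramic tea cup, 80 mm across, 68 mm high, handle to its +y; upright on the desk. Origin: centre of its underside. Leave alone.
- dish: Round glass dish, 110 mm across, 30 mm high, on the desk. Origin: centre of its underside. Leave alone.
- pen: Stainless steel pen with a clip, 143 mm long (its x), 11 mm thick, lying on the desk. Origin: near its middle, at its underside. Leave alone.

How it is judged:
By the outcome, as a careful person would: the job done as asked, in the order asked, and still so for the second after the job is handed in, with the robot touching nothing.
It also fails if it takes over 72 s, if anything falls off the work surface, if the arm or the gripper's body presses on something with over 40 N, if the wrist force passes 120 N, or if a joint passes its speed limit or range.

## Working session

There is one attempt and no reset: what is moved stays moved. The work goes in short steps, Python scripts to look and compute and a shell command to move; the robot and the scene stay as the last step left them, time stands still between calls to the robot, and variables do not carry over. Pictures are saved under pics/ and viewed, and the job is handed in when it is done.

```bash
mkdir -p pics; cat > h.py <<'E'
import numpy as np, cv2
from plant import ctrl
from scipy.spatial.transform import Rotation as R
def K(ci):
    f=200/np.tan(np.radians(ci['vertical_fov'])/2)
    return np.array([[f,0,ci['cx']],[0,f,ci['cy']],[0,0,1.]]),np.array(ci['dist_coeffs'],float)
def ray(ci,uv):
    k,d=K(ci); p=cv2.undistortPoints(np.array(uv,float).reshape(-1,1,2),k,d).reshape(-1,2)
    return np.c_[p[:,0],-p[:,1],-np.ones(len(p))]
def at_depth(ci,uv,z):
    r=ray(ci,uv)*np.array(z,float).reshape(-1,1); T=np.array(ci['T']); return r@T[:3,:3].T+T[:3,3]
def at_height(ci,uv,h):
    T=np.array(ci['T']); r=ray(ci,uv)@T[:3,:3].T; o=T[:3,3]; return o+r*((h-o[2])/r[:,2])[:,None]
def cloud(ci,dep):
    v,u=np.mgrid[0:400,0:640]; uv=np.c_[u.ravel(),v.ravel()]
    return at_depth(ci,uv,dep.ravel()).reshape(400,640,3)
def proj(ci,P):
    T=np.array(ci['T']); k,d=K(ci); c=(np.atleast_2d(P)-T[:3,3])@T[:3,:3]; c=c*[1,-1,-1]
    return cv2.projectPoints(c,np.zeros(3),np.zeros(3),k,d)[0].reshape(-1,2)
def grab(n,save):
    ci=ctrl.camera_info(n); im,de=ctrl.grab_frame(n)
    cv2.imwrite('pics/'+save+'.png',im[:,:,::-1]); np.savez('/tmp/'+save+'.npz',im=im,de=de,ci=np.array(ci,dtype=object)); return ci,im,de
def load(s):
    z=np.load('/tmp/'+s+'.npz',allow_pickle=True); return z['ci'].item(),z['im'],z['de']
E
python3 - <<'E'
from h import *
np.set_printoptions(precision=4,suppress=True)
s=ctrl.read_state();print(s['time_s'],s['tcp_pos'],s['ee_rot'],s['opening'],ctrl.grasp_offset)
print(R.from_rotvec(s['ee_rot']).as_matrix())
for n in['scene','top']:
    ci,im,de=grab(n,n+'0'); print(n,np.array(ci['T']),ci['vertical_fov'],ci['dist_coeffs'])
    for q in ['tube','tube_mid','box','trough','catch_top','lid_hinge','lid_grip','lid_front','stored_mid','cup','dish','pen']:
        r=ctrl.tip_of(q,n)
        print(q,[(np.round(a['centre'],1),round(a['score'],2)) for a in r[:2]])
E
```

```text
0.0 [ 0.2816 -0.5576  0.2307] [ 1.9611  0.4684 -1.9617] 0.08585999349407115 0.0187
[[-0.0006  0.4509 -0.8926]
 [ 0.001  -0.8926 -0.4509]
 [-1.     -0.0011  0.0001]]
scene [[-0.5946 -0.68    0.429   0.9969]
 [ 0.8039 -0.5102  0.3056  0.3398]
 [ 0.0111  0.5266  0.85    1.011 ]
 [ 0.      0.      0.      1.    ]] 45.94760792159978 [-0.0771  0.      0.      0.      0.    ]
tube [(array([443.6, 268.1]), 0.85)]
tube_mid [(array([443.8, 262.9]), 0.75)]
box [(array([325.6, 221.7]), 0.59)]
trough [(array([329.6, 209.2]), 0.68), (array([441.9, 267.1]), 0.63)]
catch_top [(array([345.2, 184.9]), 0.6)]
lid_hinge [(array([301.6, 232.5]), 0.76)]
lid_grip [(array([288.7, 197.6]), 0.78)]
lid_front [(array([441.5, 265.1]), 0.34)]
stored_mid [(array([328.1, 202.5]), 0.8), (array([299.4, 234.2]), 0.66)]
cup [(array([247., 135.]), 0.58), (array([441.1, 263.4]), 0.39)]
dish [(array([202.2, 164.9]), 0.86)]
pen [(array([327. , 204.3]), 0.64), (array([416.2, 334.9]), 0.63)]
top [[ 0.0256  0.9903 -0.1362  0.4359]
 [-0.9995  0.0227 -0.0234 -0.0146]
 [-0.02    0.1367  0.9904  0.9527]
 [ 0.      0.      0.      1.    ]] 53.38584341292552 [-0.008  0.     0.     0.     0.   ]
tube [(array([192.4, 228.9]), 0.86)]
tube_mid [(array([193.3, 231.3]), 0.88)]
box [(array([319.5, 202.7]), 0.88)]
trough [(array([318.2, 214. ]), 0.67)]
catch_top [(array([315.1, 243.4]), 0.8)]
lid_hinge [(array([317.4, 164.7]), 0.64)]
lid_grip [(array([313.7, 126.4]), 0.98)]
lid_front [(array([312.4, 131.9]), 0.75), (array([190.9, 230.2]), 0.52)]
stored_mid [(array([323.4, 213.5]), 0.87)]
cup [(array([460.7, 245.3]), 0.95), (array([315.4, 162.4]), 0.64)]
dish [(array([465.3, 188.1]), 0.94)]
pen [(array([188. , 159.8]), 0.53), (array([315.8, 203.1]), 0.21)]
```

View pics/scene0.png

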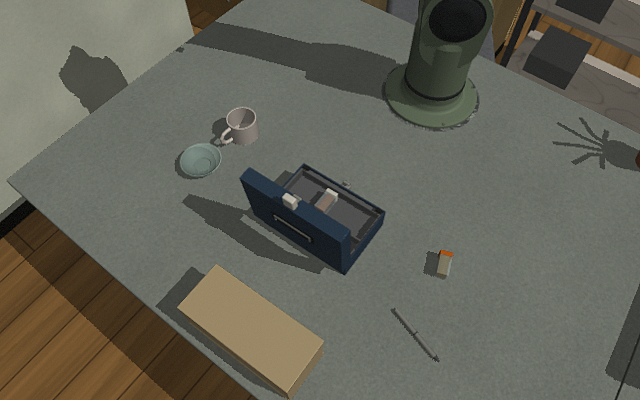

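View pics/top0.png

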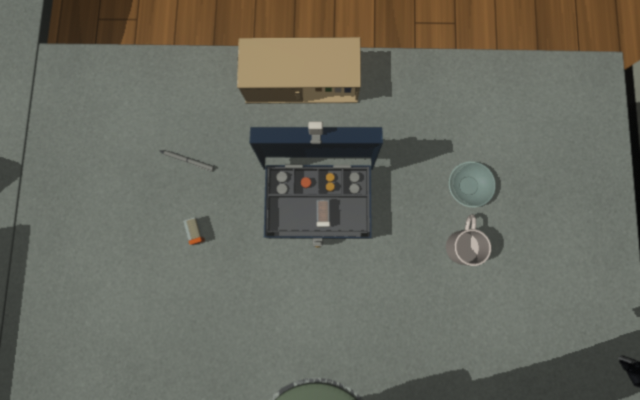

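```bash
python3 - <<'E'
from h import *
np.set_printoptions(precision=4,suppress=True)
c,im,d=load('top0')
for n,uv,h in [('tube_mid',(193.3,231.3),.015),('tube',(192.4,228.9),0),('box',(319.5,202.7),0),('trough',(318.2,214),.036),('catch',(315.1,243.4),.056),('hinge',(317.4,164.7),.066),('stored',(323.4,213.5),.051),('cup',(460.7,245.3),0),('dish',(465.3,188.1),0),('pen',(188,159.8),0)]:
    print(n,at_height(c,[uv],h)[0])
P=cloud(c,d)
# tube top
X=P.reshape(-1,3);val=(d.ravel()>0)
m=val&(X[:,2]>.022)&(X[:,2]<.04)&(X[:,1]>.1)&(X[:,0]<.6)
pts=X[m];print(m.sum(),pts[:,2].mean());
r=cv2.minAreaRect((pts[:,:2]*1000).astype(np.float32));print(r)
hs=im.reshape(-1,3).astype(int)[m];o=(hs[:,0]>180)&(hs[:,2]<90);print('orange',pts[o].mean(0),'rest',pts[~o].mean(0))
# lid: points high
m=val&(X[:,2]>.09);print(m.sum(),X[m].min(0),X[m].max(0))
E
```

```text
tube_mid [0.4697 0.302  0.015 ]
tube [0.4759 0.3097 0.    ]
box [0.5465 0.0054 0.    ]
trough [0.516 0.007 0.036]
catch [0.4481 0.0117 0.056 ]
hinge [0.6257 0.011  0.066 ]
stored [ 0.5161 -0.0052  0.051 ]
cup [ 0.453  -0.3307  0.    ]
dish [ 0.59   -0.3448  0.    ]
pen [0.6454 0.3324 0.    ]
777 0.0321879164400718
((519.3508911132812, 208.28338623046875), (122.92896270751953, 236.90367126464844), 10.541945457458496)
orange [0.4466 0.2992 0.0279] rest [0.5071 0.1921 0.0322]
10219 [ 0.2384 -0.5147  0.09  ] [0.9212 0.2014 0.3169]
```

```bash
python3 - <<'E'
from h import *
np.set_printoptions(precision=4,suppress=True)
c,im,d=load('top0')
P=cloud(c,d);X=P.reshape(-1,3);v=d.ravel()>0
m=v&(X[:,2]>.02)&(X[:,2]<.04)&(X[:,1]>.22)&(X[:,1]<.4)&(X[:,0]<.6)&(X[:,0]>.4)
pts=X[m];print(m.sum(),pts[:,2].mean(),np.median(pts[:,2]));print(cv2.minAreaRect((pts[:,:2]*1000).astype(np.float32)))
hs=im.reshape(-1,3).astype(int)[m];o=(hs[:,0]>150)&(hs[:,2]<90);print('orange',pts[o].mean(0),'rest',pts[~o].mean(0))
m=v&(abs(X[:,2])<.01);print('table z',np.median(X[m,2]))
# box base rim & lid
m=v&(X[:,2]>.055)&(X[:,2]<.072)&(abs(X[:,1])<.16)&(X[:,0]>.4)&(X[:,0]<.68);p=X[m];print(m.sum(),cv2.minAreaRect((p[:,:2]*1000).astype(np.float32)))
m=v&(X[:,2]>.1)&(abs(X[:,1])<.16)&(X[:,0]>.58)&(X[:,0]<.73);p=X[m];print('lid',p.min(0),p.max(0))
top=p[p[:,2]>p[:,2].max()-.03];print(top.min(0),top.max(0))
m=v&(X[:,2]>.1)&(abs(X[:,1])<.25)&(X[:,0]>.7)&(X[:,0]<1);p=X[m];print('obst',p.min(0),p.max(0),np.median(p[:,2]))
big=cv2.resize(im[110:260,150:390],None,fx=3.3,fy=3.3,interpolation=cv2.INTER_CUBIC);cv2.imwrite('pics/topzoom.png',big[:,:,::-1])
c,im,d=load('scene0')
big=cv2.resize(im[150:290,230:470],None,fx=3.3,fy=3.3,interpolation=cv2.INTER_CUBIC);cv2.imwrite('pics/scenezoom.png',big[:,:,::-1])
for n,uv,h in [('tube',(443.8,262.9),.015),('trough',(329.6,209.2),.036),('catch',(345.2,184.9),.056),('stored',(328,202.5),.051),('hinge',(301.6,232.5),.066)]:print(n,at_height(c,[uv],h)[0])
P=cloud(c,d);X=P.reshape(-1,3);v=d.ravel()>0
m=v&(X[:,2]>.02)&(X[:,2]<.04)&(X[:,1]>.22)&(X[:,1]<.4)&(X[:,0]<.6)&(X[:,0]>.4)
pts=X[m];print(m.sum(),pts[:,2].mean());print(cv2.minAreaRect((pts[:,:2]*1000).astype(np.float32)))
E
```

```text
339 0.028065450620479052 0.02832979750814868
((470.7697448730469, 301.615478515625), (59.55317306518555, 30.23776626586914), 20.352642059326172)
orange [0.4479 0.2942 0.0289] rest [0.4739 0.3015 0.0279]
table z -0.0009283951546942837
2275 ((545.15869140625, 9.86181640625), (201.1995086669922, 248.0979766845703), 1.033396601676941)
lid [ 0.6161 -0.1132  0.1003] [0.6653 0.1357 0.2669]
[ 0.6297 -0.0585  0.237 ] [0.6626 0.0245 0.2669]
obst [ 0.7936 -0.0786  0.1   ] [0.9178 0.1996 0.1041] 0.10073363444211458
tube [0.4668 0.3007 0.015 ]
trough [0.5191 0.0104 0.036 ]
catch [0.4506 0.0069 0.056 ]
stored [0.5137 0.0014 0.051 ]
hinge [0.6212 0.0062 0.066 ]
339 0.028505621809943617
((471.3060607910156, 301.00225830078125), (62.98177719116211, 29.685260772705078), 19.966419219970703)
```

View pics/topzoom.png

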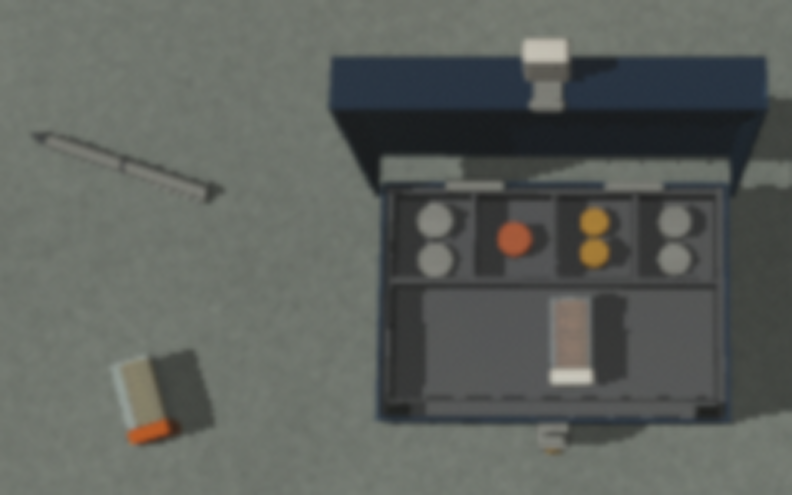

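View pics/scenezoom.png

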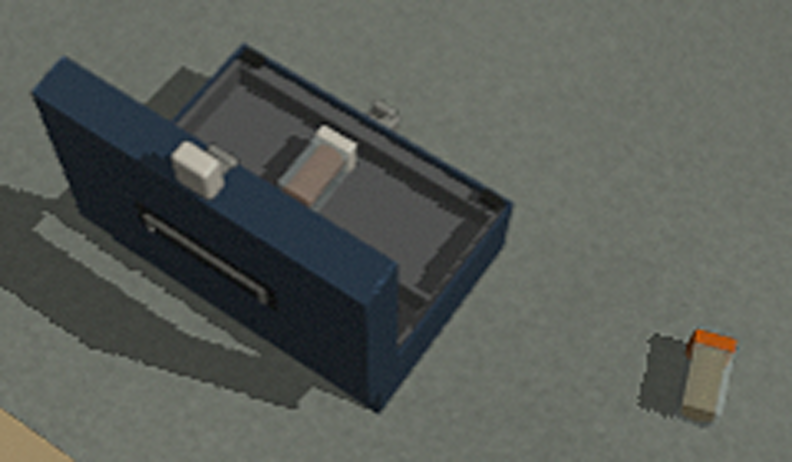

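```bash
cat >> h.py <<'E'
def plan(*tg):
    """world targets, sequential -> tool shift cm from current pose"""
    s=ctrl.read_state();M=R.from_rotvec(s['ee_rot']).as_matrix();p=np.array(s['tcp_pos'])
    print('t %.2f'%s['time_s'],'tcp',p.round(4),'yang %.2f'%np.degrees(np.arctan2(M[1,1],M[0,1])),'xaxis',M[:,0].round(3),'F',np.round(s['ft_force'],1),'open %.4f'%s['opening'])
    for t in tg:
        dd=M.T@(np.array(t)-p)*100; print('shift cm',dd.round(2),'len %.1f'%np.linalg.norm(dd)); p=np.array(t)
E
python3 - <<'E'
from h import *
np.set_printoptions(precision=4,suppress=True)
plan((.45,-.1,.25),(.47,.301,.2))
c,im,d=load('top0')
P=cloud(c,d);X=P.reshape(-1,3);v=d.ravel()>0
m=v&(X[:,2]>.05)&(X[:,2]<.072)&(abs(X[:,1])<.16)&(X[:,0]>.4)&(X[:,0]<.62);p=X[m]
a=[]
for y in np.arange(-.1,.115,.006):
    if abs(y-.01)<.02: continue
    q=p[(abs(p[:,1]-y)<.003)]
    if len(q): a.append((y,q[:,0].min()))
a=np.array(a);f=np.polyfit(a[:,0],a[:,1],1);print('front',f,'at y=.009',np.polyval(f,.009),np.degrees(f[0]))
b=[]
for x in np.arange(.48,.61,.006):
    q=p[abs(p[:,0]-x)<.003]
    if len(q): b.append((x,q[:,1].min(),q[:,1].max()))
b=np.array(b)
for k in(1,2): f=np.polyfit(b[:,0],b[:,k],1);print('side',f,np.polyval(f,.54))
E
```

```text
t 1.30 tcp [ 0.2818 -0.5579  0.2313] yang -63.20 xaxis [-0.  0. -1.] F [0.5 0.6 1. ] open 0.0853
shift cm [ -1.87 -33.29 -35.66] len 48.8
shift cm [  5.   -34.89 -19.86] len 40.5
front [-0.0252  0.4624] at y=.009 0.46213179940317983 -1.4422541716135706
side [ 0.0086 -0.1141] -0.10945172766166608
side [0.0192 0.1183] 0.12870196593897051
```

```bash
python3 -m crank '[{"x":-0.13,"y":-2.4,"z":-2.55},{"x":-0.13,"y":-2.4,"z":-2.55},{"x":-0.13,"y":-2.4,"z":-2.55},{"x":-0.13,"y":-2.4,"z":-2.55},{"x":-0.13,"y":-2.4,"z":-2.55},{"x":-0.13,"y":-2.4,"z":-2.55},{"x":-0.13,"y":-2.4,"z":-2.55},{"x":-0.13,"y":-2.4,"z":-2.55},{"x":-0.13,"y":-2.4,"z":-2.55},{"x":-0.13,"y":-2.4,"z":-2.55}]' 20
python3 -m crank '[{"x":-0.13,"y":-2.4,"z":-2.55},{"x":-0.13,"y":-2.4,"z":-2.55},{"x":-0.13,"y":-2.4,"z":-2.55},{"x":-0.13,"y":-2.4,"z":-2.55}]'
python3 -c "
from h import *
plan((.47,.301,.19))"
```

```text
t 1.30 tcp [ 0.2818 -0.5579  0.2313] yang -63.20 xaxis [-0.  0. -1.] F [0.5 0.6 1. ] open 0.0853
shift cm [  4.13 -68.18 -55.52] len 88.0schema error: expected keys x, y, z, wx, wy, wz, grip
schema error: expected keys x, y, z, wx, wy, wz, grip
```

```bash
python3 -m crank '[{"x":-0.13,"y":-2.4,"z":-2.55,"wx":0,"wy":0,"wz":0,"grip":100},{"x":-0.13,"y":-2.4,"z":-2.55,"wx":0,"wy":0,"wz":0,"grip":100},{"x":-0.13,"y":-2.4,"z":-2.55,"wx":0,"wy":0,"wz":0,"grip":100},{"x":-0.13,"y":-2.4,"z":-2.55,"wx":0,"wy":0,"wz":0,"grip":100},{"x":-0.13,"y":-2.4,"z":-2.55,"wx":0,"wy":0,"wz":0,"grip":100},{"x":-0.13,"y":-2.4,"z":-2.55,"wx":0,"wy":0,"wz":0,"grip":100},{"x":-0.13,"y":-2.4,"z":-2.55,"wx":0,"wy":0,"wz":0,"grip":100},{"x":-0.13,"y":-2.4,"z":-2.55,"wx":0,"wy":0,"wz":0,"grip":100},{"x":-0.13,"y":-2.4,"z":-2.55,"wx":0,"wy":0,"wz":0,"grip":100},{"x":-0.13,"y":-2.4,"z":-2.55,"wx":0,"wy":0,"wz":0,"grip":100}]' 20
python3 -m crank '[{"x":-0.13,"y":-2.4,"z":-2.55,"wx":0,"wy":0,"wz":0,"grip":100},{"x":-0.13,"y":-2.4,"z":-2.55,"wx":0,"wy":0,"wz":0,"grip":100},{"x":-0.13,"y":-2.4,"z":-2.55,"wx":0,"wy":0,"wz":0,"grip":100},{"x":-0.13,"y":-2.4,"z":-2.55,"wx":0,"wy":0,"wz":0,"grip":100}]'
python3 -c "
from h import *
plan((.47,.301,.19))"
```

```text
time_s: 2.13
tcp_pos: [0.4015, -0.2271, 0.2446]
ee_rot: [1.961, 0.467, -1.961]
ft_force: [1.0, -1.0, 1.1]
opening: 0.0854
time_s: 2.47
tcp_pos: [0.4493, -0.0953, 0.2498]
ee_rot: [1.961, 0.467, -1.96]
ft_force: [-0.1, -0.7, -0.7]
opening: 0.0855
t 2.47 tcp [ 0.4493 -0.0953  0.2498] yang -63.20 xaxis [ 0.001 -0.    -1.   ] F [-0.1 -0.7 -0.7] open 0.0855
shift cm [  5.97 -34.44 -19.72] len 40.1
```

```bash
python3 -m crank '[{"x":0.5,"y":-3.1,"z":-1.8,"wx":0,"wy":0,"wz":0,"grip":100},{"x":0.5,"y":-3.1,"z":-1.8,"wx":0,"wy":0,"wz":0,"grip":100},{"x":0.5,"y":-3.1,"z":-1.8,"wx":0,"wy":0,"wz":0,"grip":100},{"x":0.5,"y":-3.1,"z":-1.8,"wx":0,"wy":0,"wz":0,"grip":100},{"x":0.5,"y":-3.1,"z":-1.8,"wx":0,"wy":0,"wz":0,"grip":100},{"x":0.5,"y":-3.1,"z":-1.8,"wx":0,"wy":0,"wz":0,"grip":100},{"x":0.5,"y":-3.1,"z":-1.8,"wx":0,"wy":0,"wz":0,"grip":100},{"x":0.5,"y":-3.1,"z":-1.8,"wx":0,"wy":0,"wz":0,"grip":100},{"x":0.5,"y":-3.1,"z":-1.8,"wx":0,"wy":0,"wz":0,"grip":100},{"x":0.5,"y":-3.1,"z":-1.8,"wx":0,"wy":0,"wz":0,"grip":100}]'
python3 -m crank '[{"x":0.5,"y":-3.1,"z":-1.8,"wx":0,"wy":0,"wz":0,"grip":100},{"x":0,"y":0,"z":0,"wx":6.8,"wy":0,"wz":0,"grip":100},{"x":0,"y":0,"z":0,"wx":0,"wy":0,"wz":0,"grip":100}]'
python3 - <<'E'
from h import *
np.set_printoptions(precision=4,suppress=True)
plan((.47,.301,.19))
c,im,d=grab('wrist','w1')
print(np.array(c['T']))
for q in['tube_mid','tube']:print(ctrl.tip_of(q,'wrist')[:2])
r=ctrl.tip_of('tube_mid','wrist')[0]['centre'];print(at_height(c,[r],.015))
P=cloud(c,d);X=P.reshape(-1,3);v=d.ravel()>0
m=v&(X[:,2]>.02)&(X[:,2]<.04)&(X[:,1]>.22)&(X[:,1]<.4)&(X[:,0]<.6)&(X[:,0]>.4)
pts=X[m];print(m.sum(),pts[:,2].mean());print(cv2.minAreaRect((pts[:,:2]*1000).astype(np.float32)))
E
```

```text
time_s: 3.3
tcp_pos: [0.4697, 0.2627, 0.1994]
ee_rot: [1.961, 0.467, -1.961]
ft_force: [1.1, 0.7, 0.1]
opening: 0.0855
time_s: 3.55
tcp_pos: [0.4712, 0.2985, 0.1939]
ee_rot: [2.033, 0.356, -2.034]
ft_force: [-0.4, -1.8, -0.1]
opening: 0.0858
t 3.55 tcp [0.4712 0.2985 0.1939] yang -70.17 xaxis [-0.001  0.    -1.   ] F [-0.4 -1.8 -0.1] open 0.0858
shift cm [ 0.39 -0.27  0.03] len 0.5
[[ 0.3395  0.8888  0.3079  0.551 ]
 [-0.9406  0.3207  0.1114  0.3274]
 [ 0.0003 -0.3274  0.9449  0.3354]
 [ 0.      0.      0.      1.    ]]
[{'centre': [316.6, 169.0], 'score': 0.95}, {'centre': [604.3, 195.6], 'score': 0.3}]
[{'centre': [316.5, 165.4], 'score': 0.88}]
[[0.4741 0.3003 0.015 ]]
1937 0.02832050020504768
((472.64215087890625, 301.23858642578125), (59.137699127197266, 29.074052810668945), 19.43454933166504)
```

View pics/w1.png

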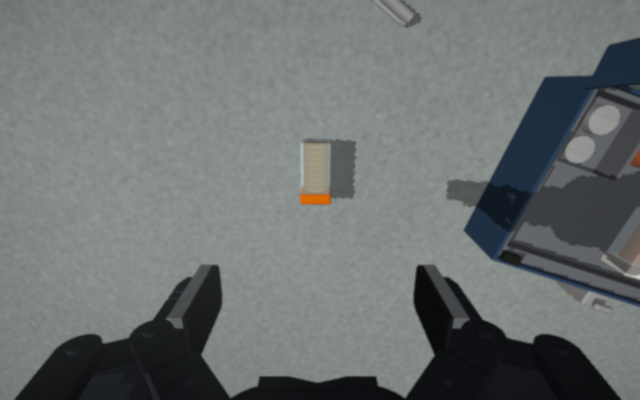

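```bash
python3 -m crank '[{"x":3.5,"y":-0.2,"z":-0.2,"wx":0,"wy":0,"wz":0,"grip":100},{"x":3.5,"y":0,"z":0,"wx":0,"wy":0,"wz":0,"grip":100},{"x":3.5,"y":0,"z":0,"wx":0,"wy":0,"wz":0,"grip":100},{"x":3.0,"y":0,"z":0,"wx":0,"wy":0,"wz":0,"grip":80},{"x":2.5,"y":0,"z":0,"wx":0,"wy":0,"wz":0,"grip":70},{"x":1.8,"y":0,"z":0,"wx":0,"wy":0,"wz":0,"grip":60},{"x":1.1,"y":0,"z":0,"wx":0,"wy":0,"wz":0,"grip":60},{"x":0,"y":0,"z":0,"wx":0,"wy":0,"wz":0,"grip":60}]' 30
python3 -c "
from h import *
plan((.4725,.301,.004)); grab('wrist','w2')"
```

```text
time_s: 4.42
tcp_pos: [0.4726, 0.2981, 0.004]
ee_rot: [2.029, 0.357, -2.033]
ft_force: [-0.7, -0.0, 0.3]
opening: 0.0514
t 4.42 tcp [0.4726 0.2981 0.004 ] yang -69.98 xaxis [-0.002 -0.001 -1.   ] F [-0.7 -0.   0.3] open 0.0514
shift cm [-0.   -0.28 -0.09] len 0.3
```

View pics/w2.png

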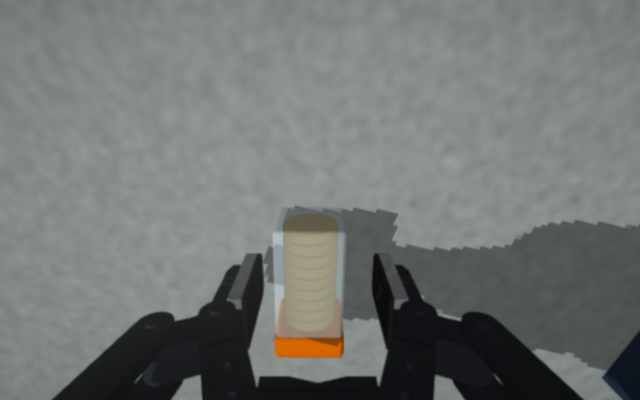

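```bash
python3 -m crank '[{"x":0,"y":-0.25,"z":-0.1,"wx":0,"wy":0,"wz":0,"grip":50},{"x":0,"y":0,"z":0,"wx":0,"wy":0,"wz":0,"grip":20},{"x":0,"y":0,"z":0,"wx":0,"wy":0,"wz":0,"grip":20},{"x":0,"y":0,"z":0,"wx":0,"wy":0,"wz":0,"grip":20},{"x":0,"y":0,"z":0,"wx":0,"wy":0,"wz":0,"grip":20},{"x":0,"y":0,"z":0,"wx":0,"wy":0,"wz":0,"grip":20}]' 40
python3 -m crank '[{"x":-2,"y":0,"z":0,"wx":0,"wy":0,"wz":0,"grip":20},{"x":-3,"y":0,"z":0,"wx":0,"wy":0,"wz":0,"grip":20},{"x":-3.5,"y":0,"z":0,"wx":0,"wy":0,"wz":0,"grip":20},{"x":-3.5,"y":0,"z":0,"wx":0,"wy":0,"wz":0,"grip":20},{"x":-3.5,"y":0,"z":0,"wx":0,"wy":0,"wz":0,"grip":20},{"x":0,"y":0,"z":0,"wx":6.5,"wy":0,"wz":0,"grip":20},{"x":0,"y":0,"z":0,"wx":6.5,"wy":0,"wz":0,"grip":20},{"x":0,"y":0,"z":0,"wx":6,"wy":0,"wz":0,"grip":20},{"x":0,"y":0,"z":0,"wx":0,"wy":0,"wz":0,"grip":20}]'
python3 - <<'E'
from h import *
a=np.radians(1.1);C=np.array([.545,.009]);Rb=np.array([[np.cos(a),-np.sin(a)],[np.sin(a),np.cos(a)]])
t=C+Rb@[-.028,.055];print(t)
plan((*t,.16)); grab('wrist','w3')
c,im,d=load('w1')
P=cloud(c,d);X=P.reshape(-1,3);v=d.ravel()>0
m=v&(X[:,2]>.058)&(X[:,2]<.07)&(X[:,1]>.05)&(X[:,0]<.62);p=X[m];print(m.sum(),p.min(0),p.max(0),cv2.minAreaRect((p[:,:2]*1000).astype(np.float32)))
E
```

```text
time_s: 4.97
tcp_pos: [0.474, 0.3027, 0.0071]
ee_rot: [2.034, 0.36, -2.03]
ft_force: [-0.6, 0.5, 5.8]
opening: 0.0295
time_s: 5.72
tcp_pos: [0.4733, 0.3021, 0.1617]
ee_rot: [2.217, 0.015, -2.214]
ft_force: [-0.7, 0.8, -2.5]
opening: 0.0291
[0.5159493  0.06345234]
t 5.72 tcp [0.4733 0.3021 0.1617] yang -89.29 xaxis [ 0.001  0.001 -1.   ] F [-0.7  0.8 -2.5] open 0.0291
shift cm [ 0.16 23.91 -3.96] len 24.2
3264 [0.45920075 0.05005645 0.05800433] [0.61996403 0.13553809 0.06982393] ((540.6327514648438, 90.8128662109375), (162.42454528808594, 82.43206024169922), 2.702054738998413)
```

View pics/w3.png

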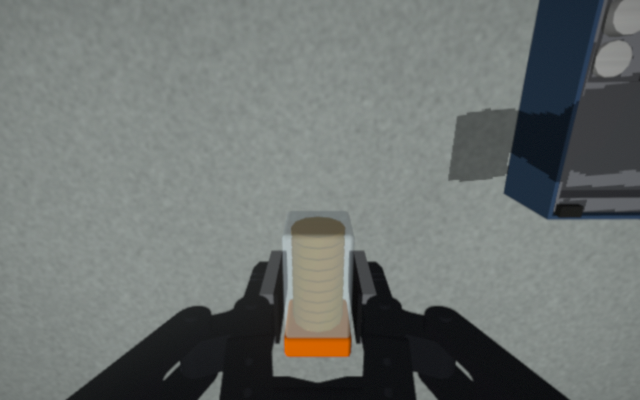

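```bash
cat > tube_in_tcp.py <<'E'
from h import *
import sys
c,im,d=load(sys.argv[1]);s=ctrl.read_state();t=np.array(s['tcp_pos']);M=R.from_rotvec(s['ee_rot']).as_matrix()
P=cloud(c,d)
hsv=cv2.cvtColor(im,cv2.COLOR_RGB2HSV);m=(hsv[...,0]<20)&(hsv[...,1]>180)&(hsv[...,2]>100)
m[:200]=0
q=P[m]; q=q[d[m]>0]; print('orange',m.sum(),((q-t)@M).min(0).round(4),((q-t)@M).max(0).round(4),np.median((q-t)@M,axis=0).round(4))
v,u=np.mgrid[0:400,0:640]
m=(u>290)&(u<345)&(v>205)&(v<335)&(d>0);q=(P[m]-t)@M;print('tube top range x,y,z',np.percentile(q,[2,50,98],axis=0).round(4))
print('tcp px',proj(c,t))
E
python3 tube_in_tcp.py w3
```

```text
orange 1176 [-0.0246 -0.0147  0.0207] [-0.0201  0.0141  0.0315] [-0.0222 -0.0004  0.0255]
tube top range x,y,z [[-2.270e-02 -1.110e-02 -2.800e-02]
 [-2.140e-02 -1.000e-04 -9.800e-03]
 [ 1.624e-01  1.100e-02  3.080e-02]]
tcp px [[317.57984068 268.41368844]]
```

```bash
python3 -m crank '[{"x":0,"y":3.3,"z":-0.6,"wx":0,"wy":0,"wz":0,"grip":20},{"x":0,"y":3.3,"z":-0.6,"wx":0,"wy":0,"wz":0,"grip":20},{"x":0,"y":3.3,"z":-0.6,"wx":0,"wy":0,"wz":0,"grip":20},{"x":0,"y":3.3,"z":-0.6,"wx":0,"wy":0,"wz":0,"grip":20},{"x":0,"y":3.3,"z":-0.6,"wx":0,"wy":0,"wz":0,"grip":20},{"x":0,"y":3.3,"z":-0.6,"wx":0,"wy":0,"wz":0,"grip":20},{"x":0,"y":3.3,"z":-0.6,"wx":0,"wy":0,"wz":0,"grip":20},{"x":0,"y":0.5,"z":-0.1,"wx":0,"wy":0,"wz":0,"grip":20},{"x":0,"y":0,"z":0,"wx":0,"wy":0,"wz":0,"grip":20}]'
python3 - <<'E'
from h import *
np.set_printoptions(precision=4,suppress=True)
plan((.517,.066,.16)); c,im,d=grab('wrist','w4')
for q,h in[('trough',.036),('stored_mid',.051),('catch_top',.056)]:
    for r in ctrl.tip_of(q,'wrist')[:2]: print(q,r['score'],r['centre'],at_height(c,[r['centre']],h))
P=cloud(c,d);X=P.reshape(-1,3);v=d.ravel()>0
m=v&(X[:,2]>.063)&(X[:,2]<.069)&(X[:,0]<.49);p=X[m];
print(m.sum())
m=v&(X[:,2]>.058)&(X[:,2]<.07)&(X[:,0]<.62);p=X[m]
for y in np.arange(-.1,.13,.02):
    q=p[abs(p[:,1]-y)<.004]
    if len(q): print(y,'min x',q[:,0].min())
E
```

```text
time_s: 6.52
tcp_pos: [0.5207, 0.064, 0.1607]
ee_rot: [2.213, 0.019, -2.212]
ft_force: [-0.8, 0.1, -2.6]
opening: 0.0297
t 6.52 tcp [0.5207 0.064  0.1607] yang -89.00 xaxis [ 0.    -0.001 -1.   ] F [-0.8  0.1 -2.6] open 0.0297
shift cm [ 0.07 -0.21  0.36] len 0.4
trough 0.75 [382.2, 195.3] [[0.5164 0.01   0.036 ]]
stored_mid 0.97 [402.9, 204.0] [[ 0.5144 -0.0037  0.051 ]]
catch_top 0.96 [383.8, 274.6] [[0.4534 0.0074 0.056 ]]
981
-0.1 min x 0.4637490326832322
-0.08 min x 0.4632280644241373
-0.06 min x 0.4629145728381838
-0.039999999999999994 min x 0.4633083648045835
-0.01999999999999999 min x 0.46310896305614674
1.3877787807814457e-17 min x 0.4487062568617563
0.020000000000000018 min x 0.5562174129448427
0.04000000000000001 min x 0.5560009368013656
0.060000000000000026 min x 0.5556322143737724
0.08000000000000004 min x 0.555231748704729
0.10000000000000003 min x 0.5549383234515265
0.12000000000000002 min x 0.45914775488570747
```

View pics/w4.png

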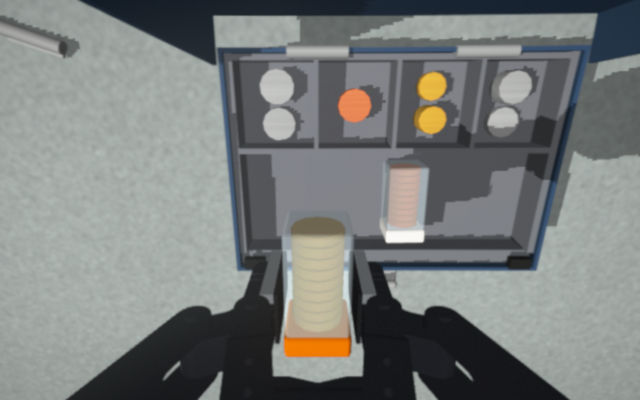

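```bash
python3 -m crank '[{"x":2.5,"y":-0.2,"z":0.35,"wx":0,"wy":0,"wz":0,"grip":20},{"x":3,"y":0,"z":0,"wx":0,"wy":0,"wz":0,"grip":20},{"x":2.5,"y":0,"z":0,"wx":0,"wy":0,"wz":0,"grip":20},{"x":0,"y":0,"z":0,"wx":0,"wy":0,"wz":0,"grip":20}]'
python3 - <<'E'
from h import *
np.set_printoptions(precision=4,suppress=True)
plan((.517,.066,.044)); c,im,d=grab('wrist','w5')
E
```

```text
time_s: 7.05
tcp_pos: [0.5144, 0.0695, 0.0769]
ee_rot: [2.205, 0.022, -2.217]
ft_force: [-1.1, 0.1, -3.4]
opening: 0.029
t 7.05 tcp [0.5144 0.0695 0.0769] yang -88.82 xaxis [-0.006 -0.001 -1.   ] F [-1.1  0.1 -3.4] open 0.0290
shift cm [ 3.29  0.36 -0.27] len 3.3
```

View pics/w5.png

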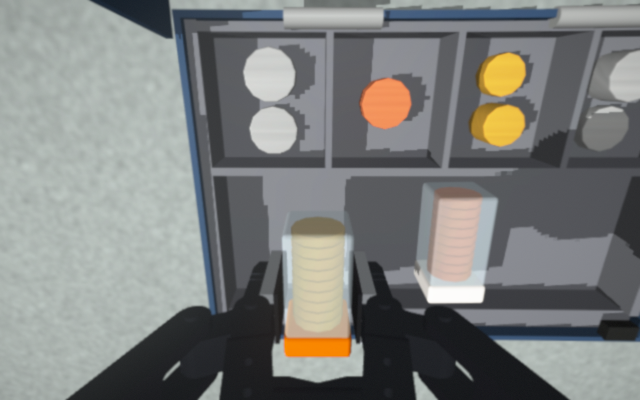

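```bash
for i in 1 2 3; do python3 -m crank '[{"x":0,"y":0,"z":0,"wx":0,"wy":0,"wz":0,"grip":20}]'; done; python3 -c "
from h import *
plan((.517,.066,.044))
s=ctrl.read_state();print(s['qvel'])"
```

```text
time_s: 7.18
tcp_pos: [0.517, 0.0695, 0.0813]
ee_rot: [2.212, 0.021, -2.212]
ft_force: [0.3, -0.5, -0.6]
opening: 0.0292
time_s: 7.27
tcp_pos: [0.5176, 0.0692, 0.082]
ee_rot: [2.215, 0.021, -2.21]
ft_force: [0.1, -1.0, -2.3]
opening: 0.0294
time_s: 7.35
tcp_pos: [0.5176, 0.069, 0.082]
ee_rot: [2.215, 0.02, -2.21]
ft_force: [-0.5, 0.5, -1.9]
opening: 0.0292
t 7.35 tcp [0.5176 0.069  0.082 ] yang -88.98 xaxis [ 0.002  0.    -1.   ] F [-0.5  0.5 -1.9] open 0.0292
shift cm [3.8  0.3  0.08] len 3.8
[ 0.00259179  0.00385436  0.00272665  0.00580634  0.00103486 -0.00591927
 -0.00176021]
```

```bash
python3 -m crank '[{"x":1,"y":0.2,"z":0.05,"wx":0,"wy":0,"wz":0,"grip":20},{"x":1,"y":0,"z":0,"wx":0,"wy":0,"wz":0,"grip":20},{"x":0.8,"y":0,"z":0,"wx":0,"wy":0,"wz":0,"grip":20},{"x":0.5,"y":0,"z":0,"wx":0,"wy":0,"wz":0,"grip":20},{"x":0.2,"y":0,"z":0,"wx":0,"wy":0,"wz":0,"grip":20},{"x":0.1,"y":0,"z":0,"wx":0,"wy":0,"wz":0,"grip":20},{"x":0,"y":0,"z":0,"wx":0,"wy":0,"wz":0,"grip":20},{"x":0,"y":0,"z":0,"wx":0,"wy":0,"wz":0,"grip":20},{"x":0,"y":0,"z":0,"wx":0,"wy":0,"wz":0,"grip":20}]'
python3 - <<'E'
from h import *
np.set_printoptions(precision=4,suppress=True)
plan((.517,.066,.043)); c,im,d=grab('wrist','w6')
E
```

```text
time_s: 8.1
tcp_pos: [0.5165, 0.0667, 0.0448]
ee_rot: [2.213, 0.019, -2.212]
ft_force: [0.4, 0.3, -2.1]
opening: 0.0293
t 8.10 tcp [0.5165 0.0667 0.0448] yang -89.00 xaxis [ 0.  0. -1.] F [ 0.4  0.3 -2.1] open 0.0293
shift cm [ 0.18  0.07 -0.05] len 0.2
```

View pics/w6.png

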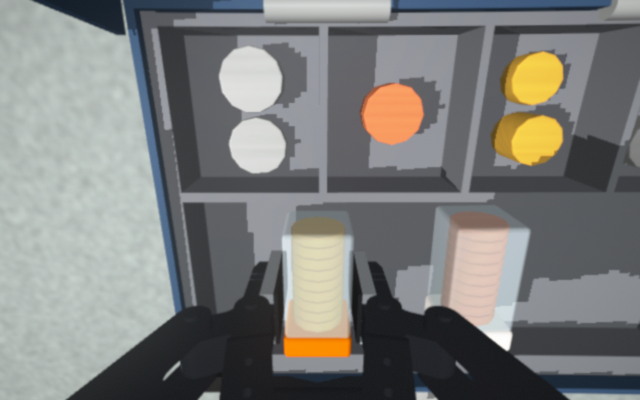

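```bash
python3 -m crank '[{"x":0.1,"y":0,"z":0,"wx":0,"wy":0,"wz":0,"grip":20},{"x":0.1,"y":0,"z":0,"wx":0,"wy":0,"wz":0,"grip":20},{"x":0,"y":0,"z":0,"wx":0,"wy":0,"wz":0,"grip":20},{"x":0,"y":0,"z":0,"wx":0,"wy":0,"wz":0,"grip":20}]'
```

```text
time_s: 8.48
tcp_pos: [0.5165, 0.0666, 0.043]
ee_rot: [2.213, 0.019, -2.212]
ft_force: [-3.7, -0.1, 12.0]
opening: 0.0296
```

```bash
python3 -m crank '[{"x":-0.05,"y":0,"z":0,"wx":0,"wy":0,"wz":0,"grip":20},{"x":0,"y":0,"z":0,"wx":0,"wy":0,"wz":0,"grip":40},{"x":0,"y":0,"z":0,"wx":0,"wy":0,"wz":0,"grip":50},{"x":0,"y":0,"z":0,"wx":0,"wy":0,"wz":0,"grip":50},{"x":0,"y":0,"z":0,"wx":0,"wy":0,"wz":0,"grip":50},{"x":-0.5,"y":0,"z":0,"wx":0,"wy":0,"wz":0,"grip":50},{"x":-1,"y":0,"z":0,"wx":0,"wy":0,"wz":0,"grip":50},{"x":-2,"y":0,"z":0,"wx":0,"wy":0,"wz":0,"grip":50},{"x":-3,"y":0,"z":0,"wx":0,"wy":0,"wz":0,"grip":50},{"x":-3,"y":0,"z":0,"wx":0,"wy":0,"wz":0,"grip":50}]'
python3 -m crank '[{"x":-3,"y":0,"z":1,"wx":0,"wy":0,"wz":0,"grip":50},{"x":-3,"y":0,"z":2,"wx":0,"wy":0,"wz":0,"grip":50},{"x":-3,"y":0,"z":2,"wx":0,"wy":0,"wz":0,"grip":50},{"x":0,"y":0,"z":0,"wx":0,"wy":0,"wz":0,"grip":50},{"x":0,"y":0,"z":0,"wx":0,"wy":0,"wz":0,"grip":50}]'
python3 - <<'E'
from h import *
np.set_printoptions(precision=4,suppress=True)
plan((.517,.066,.24)); c,im,d=grab('wrist','w7')
for q in('lid_grip','lid_front'):print(ctrl.tip_of(q,'wrist')[:2])
c,im,d=grab('top','top7')
for q in('lid_grip','lid_front','lid_hinge'):print(ctrl.tip_of(q,'top')[:2])
P=cloud(c,d);X=P.reshape(-1,3);v=d.ravel()>0
m=v&(X[:,2]>.22)&(X[:,2]<.3)&(X[:,0]>.58)&(X[:,0]<.75)&(abs(X[:,1])<.2);print(np.percentile(X[m],[2,50,98],axis=0))
c,im,d=grab('scene','s7')
for q in('lid_grip','lid_front','lid_hinge'):print(ctrl.tip_of(q,'scene')[:2])
P=cloud(c,d);np.save('/tmp/s7P.npy',P)
E
```

```text
time_s: 9.32
tcp_pos: [0.5158, 0.0667, 0.1396]
ee_rot: [2.212, 0.02, -2.214]
ft_force: [0.9, -0.2, 0.3]
opening: 0.0428
time_s: 9.73
tcp_pos: [0.4665, 0.0658, 0.2305]
ee_rot: [2.217, 0.02, -2.208]
ft_force: [0.9, -0.9, -0.9]
opening: 0.0422
t 9.73 tcp [0.4665 0.0658 0.2305] yang -88.99 xaxis [ 0.004  0.    -1.   ] F [ 0.9 -0.9 -0.9] open 0.0422
shift cm [-0.93  0.07 -5.05] len 5.1
[]
[]
[{'centre': [313.7, 127.1], 'score': 0.69}]
[{'centre': [316.2, 131.7], 'score': 0.64}]
[{'centre': [317.2, 164.6], 'score': 0.59}, {'centre': [458.9, 247.5], 'score': 0.31}]
[[ 0.63   -0.1072  0.2296]
 [ 0.6467  0.0114  0.2328]
 [ 0.6629  0.1307  0.2635]]
[{'centre': [288.2, 197.1], 'score': 0.97}, {'centre': [323.2, 222.2], 'score': 0.54}]
[{'centre': [288.0, 210.4], 'score': 0.88}]
[{'centre': [299.5, 234.9], 'score': 0.61}]
```

View pics/w7.png

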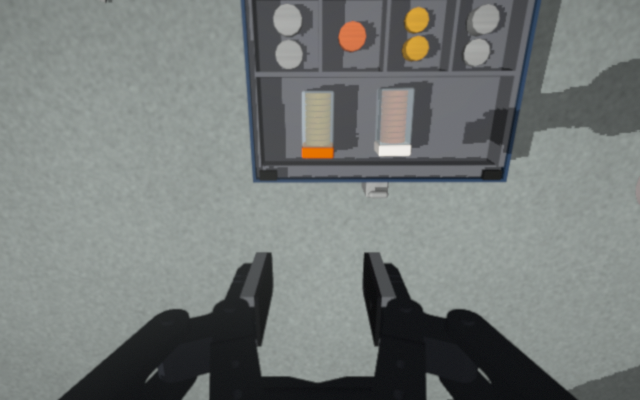

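View pics/s7.png

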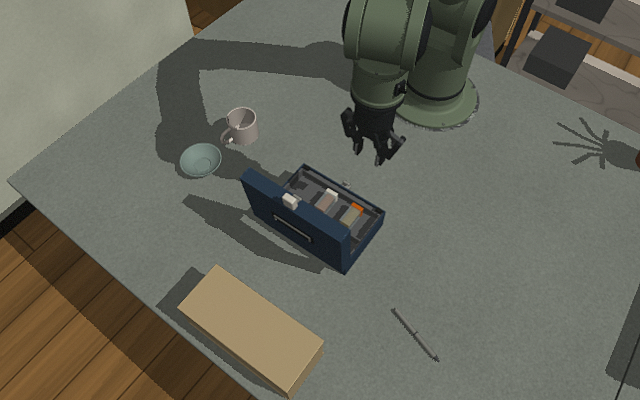

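```bash
python3 - <<'E'
from h import *
np.set_printoptions(precision=4,suppress=True)
ct,_,_=load('top7');cs,im,d=load('s7')
def tri(a,b):
    o=[];A=np.zeros((3,3));B=np.zeros(3)
    for c,uv in((ct,a),(cs,b)):
        T=np.array(c['T']);r=T[:3,:3]@ray(c,[uv])[0];r/=np.linalg.norm(r);Q=np.eye(3)-np.outer(r,r);A+=Q;B+=Q@T[:3,3]
    return np.linalg.solve(A,B)
print('grip',tri((313.7,127.1),(288.2,197.1)),'front',tri((316.2,131.7),(288,210.4)))
for th in(1.6,1.63,1.66,1.7,1.75):
    s,c=np.sin(th),np.cos(th);g=np.array([.625-.19*c+.0145*s,.0108,.066+.19*s+.0145*c]);print(th,g,proj(ct,g),proj(cs,g))
P=np.load('/tmp/s7P.npy')
# white grip pixels in scene
hsv=cv2.cvtColor(im,cv2.COLOR_RGB2HSV);m=np.zeros((400,640),bool);m[185:215,275:305]=1
m&=(hsv[...,1]<60)&(hsv[...,2]>120)&(P[...,2]>.15);q=P[m];print(m.sum(),q.min(0),q.max(0))
# lid rear face plane from scene
X=P.reshape(-1,3);m=(X[:,2]>.1)&(X[:,2]<.22)&(X[:,0]>.6)&(X[:,0]<.72)&(X[:,1]>-.1)&(X[:,1]<.12);p=X[m];
A=np.c_[p[:,1:],np.ones(len(p))];
for _ in range(5):
    f=np.linalg.lstsq(A,p[:,0],rcond=None)[0];r=p[:,0]-A@f;k=abs(r)<.004;p=p[k];A=A[k]
print('x= a y + b z + c',f,len(p),'theta',np.pi/2+np.arctan(f[1]))
plan((.655,.0108,.30))
E
```

```text
grip [0.6539 0.0115 0.2621] front [0.6582 0.0095 0.2173]
1.6 [0.645  0.0108 0.2555] [[315.3505 132.1793]] [[292.4714 195.7987]]
1.63 [0.6507 0.0108 0.2548] [[315.4451 129.2576]] [[290.6148 198.0202]]
1.66 [0.6564 0.0108 0.254 ] [[315.5416 126.3888]] [[288.7635 200.2899]]
1.7 [0.6639 0.0108 0.2525] [[315.6729 122.6529]] [[286.3082 203.3859]]
1.75 [0.6731 0.0108 0.2504] [[315.8407 118.1398]] [[283.2692 207.3576]]
135 [ 0.6323 -0.      0.2346] [0.6627 0.0257 0.2674]
x= a y + b z + c [-0.0182  0.0915  0.6411] 1718 theta 1.6620878986300978
t 10.28 tcp [0.4663 0.0658 0.2277] yang -89.00 xaxis [-0.001  0.    -1.   ] F [ 0.4  0.8 -0.2] open 0.0424
shift cm [ -7.24   5.83 -18.77] len 20.9
```

```bash
python3 -m crank '[{"x":-2.4,"y":0,"z":0,"wx":0,"wy":0,"wz":0,"grip":60},{"x":-2.4,"y":0.3,"z":0,"wx":0,"wy":0,"wz":0,"grip":60},{"x":-2.4,"y":0.5,"z":-2.5,"wx":0,"wy":0,"wz":0,"grip":60},{"x":0,"y":1,"z":-3,"wx":0,"wy":0,"wz":0,"grip":60},{"x":0,"y":1,"z":-3,"wx":0,"wy":0,"wz":0,"grip":60},{"x":0,"y":1,"z":-3,"wx":0,"wy":0,"wz":0,"grip":60},{"x":0,"y":1,"z":-3,"wx":0,"wy":0,"wz":0,"grip":60},{"x":0,"y":0.6,"z":-2.5,"wx":0,"wy":0,"wz":0,"grip":60},{"x":0,"y":0.3,"z":-1.5,"wx":0,"wy":0,"wz":0,"grip":60},{"x":0,"y":0,"z":-0.2,"wx":0,"wy":0,"wz":0,"grip":60}]'
python3 -m crank '[{"x":0,"y":0,"z":0,"wx":0,"wy":0,"wz":0,"grip":60},{"x":0,"y":0,"z":0,"wx":0,"wy":0,"wz":0,"grip":60},{"x":0,"y":0,"z":0,"wx":0,"wy":0,"wz":0,"grip":60}]'
python3 - <<'E'
from h import *
np.set_printoptions(precision=4,suppress=True)
plan((.655,.0115,.24)); c,im,d=grab('wrist','w8')
for r in ctrl.tip_of('lid_grip','wrist')[:2]:print(r,at_height(c,[r['centre']],.255))
P=cloud(c,d);X=P.reshape(-1,3);col=im.reshape(-1,3).astype(int)
m=(X[:,2]>.25)&(X[:,2]<.275)&(col.min(1)>110);p=X[m];print(m.sum(),np.percentile(p,[1,50,99],axis=0))
m=(X[:,2]>.225)&(X[:,2]<.245);p=X[m];print(m.sum(),np.percentile(p,[1,50,99],axis=0))
E
```

```text
time_s: 11.12
tcp_pos: [0.6562, 0.0111, 0.2987]
ee_rot: [2.212, 0.018, -2.214]
ft_force: [-0.3, -0.0, 0.0]
opening: 0.0511
time_s: 11.37
tcp_pos: [0.6537, 0.0123, 0.3002]
ee_rot: [2.212, 0.02, -2.213]
ft_force: [0.5, 0.3, -0.3]
opening: 0.0507
t 11.37 tcp [0.6537 0.0123 0.3002] yang -88.97 xaxis [-0. -0. -1.] F [ 0.5  0.3 -0.3] open 0.0507
shift cm [ 6.02  0.08 -0.13] len 6.0
{'centre': [318.0, 223.3], 'score': 0.83} [[0.6575 0.0121 0.255 ]]
1229 [[ 0.6512 -0.0011  0.2506]
 [ 0.6599  0.0115  0.2632]
 [ 0.6648  0.0237  0.2651]]
16468 [[ 0.6316 -0.1106  0.2258]
 [ 0.6494  0.0108  0.2324]
 [ 0.6654  0.1326  0.2382]]
```

View pics/w8.png

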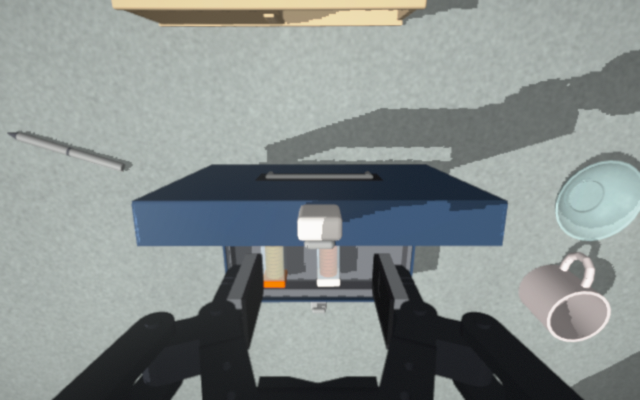

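```bash
python3 -m crank '[{"x":2,"y":0.05,"z":-0.3,"wx":0,"wy":0,"wz":0,"grip":60},{"x":1.7,"y":0,"z":0,"wx":0,"wy":0,"wz":0,"grip":60},{"x":1.2,"y":0,"z":0,"wx":0,"wy":0,"wz":0,"grip":60},{"x":0.6,"y":0,"z":0,"wx":0,"wy":0,"wz":0,"grip":60},{"x":0.3,"y":0,"z":0,"wx":0,"wy":0,"wz":0,"grip":60},{"x":0.1,"y":0,"z":0,"wx":0,"wy":0,"wz":0,"grip":60},{"x":0,"y":0,"z":0,"wx":0,"wy":0,"wz":0,"grip":60},{"x":0,"y":0,"z":0,"wx":0,"wy":0,"wz":0,"grip":60},{"x":0,"y":0,"z":0,"wx":0,"wy":0,"wz":0,"grip":60}]' 30
python3 - <<'E'
from h import *
np.set_printoptions(precision=4,suppress=True)
plan((.657,.0115,.241)); c,im,d=grab('wrist','w9')
E
```

```text
time_s: 12.22
tcp_pos: [0.6576, 0.0116, 0.2417]
ee_rot: [2.214, 0.019, -2.212]
ft_force: [-0.7, 0.4, -0.2]
opening: 0.0512
t 12.22 tcp [0.6576 0.0116 0.2417] yang -89.00 xaxis [ 0.001  0.    -1.   ] F [-0.7  0.4 -0.2] open 0.0512
shift cm [0.07 0.01 0.06] len 0.1
```

View pics/w9.png

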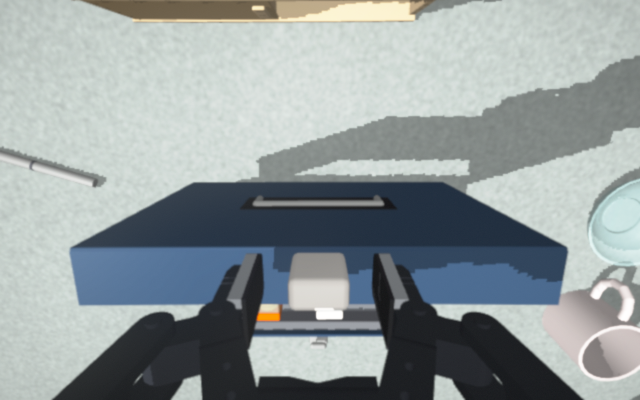

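```bash
python3 -m crank '[{"x":0,"y":0,"z":0,"wx":0,"wy":0,"wz":0,"grip":45},{"x":0,"y":0,"z":0,"wx":0,"wy":0,"wz":0,"grip":35},{"x":0,"y":0,"z":0,"wx":0,"wy":0,"wz":0,"grip":15},{"x":0,"y":0,"z":0,"wx":0,"wy":0,"wz":0,"grip":15},{"x":0,"y":0,"z":0,"wx":0,"wy":0,"wz":0,"grip":15},{"x":0,"y":0,"z":0,"wx":0,"wy":0,"wz":0,"grip":15}]' 30
python3 - <<'E'
from h import *
np.set_printoptions(precision=4,suppress=True)
plan(); c,im,d=grab('wrist','w10')
s=ctrl.read_state();t=np.array(s['tcp_pos'])
# pivot point assumed 15 mm (along tool) behind tcp. radius about hinge
h=np.array([.624,.066]);off=.015
p=np.array([t[0],t[2]+off]);r=p-h;Rr=np.hypot(*r);ph0=np.arctan2(r[1],-r[0]);print(Rr,ph0)
n=20;prev=p
for th in np.linspace(ph0,ph0-1.6,n+1)[1:]:
    q=h+Rr*np.array([-np.cos(th),np.sin(th)]);print('phi %.3f lid %.3f'%(th,th-.0762),'x %.2f z %.2f'%(100*(prev[1]-q[1]),100*(prev[0]-q[0])),'tcp',(q-[0,off]).round(4));prev=q
E
```

```text
time_s: 12.77
tcp_pos: [0.6575, 0.0113, 0.2413]
ee_rot: [2.213, 0.019, -2.212]
ft_force: [1.0, -2.9, 5.4]
opening: 0.0255
t 12.77 tcp [0.6575 0.0113 0.2413] yang -89.02 xaxis [ 0.001 -0.    -1.   ] F [ 1.  -2.9  5.4] open 0.0255
0.1932115317830285 1.745114349941067
phi 1.665 lid 1.589 x -0.21 z 1.53 tcp [0.6422 0.2434]
phi 1.585 lid 1.509 x -0.08 z 1.54 tcp [0.6268 0.2442]
phi 1.505 lid 1.429 x 0.04 z 1.54 tcp [0.6113 0.2438]
phi 1.425 lid 1.349 x 0.16 z 1.54 tcp [0.596  0.2422]
phi 1.345 lid 1.269 x 0.29 z 1.52 tcp [0.5808 0.2393]
phi 1.265 lid 1.189 x 0.41 z 1.49 tcp [0.5659 0.2353]
phi 1.185 lid 1.109 x 0.52 z 1.45 tcp [0.5513 0.23  ]
phi 1.105 lid 1.029 x 0.64 z 1.41 tcp [0.5372 0.2236]
phi 1.025 lid 0.949 x 0.75 z 1.35 tcp [0.5237 0.2162]
phi 0.945 lid 0.869 x 0.85 z 1.29 tcp [0.5108 0.2076]
phi 0.865 lid 0.789 x 0.95 z 1.22 tcp [0.4987 0.1981]
phi 0.785 lid 0.709 x 1.05 z 1.14 tcp [0.4873 0.1876]
phi 0.705 lid 0.629 x 1.14 z 1.05 tcp [0.4769 0.1762]
phi 0.625 lid 0.549 x 1.22 z 0.95 tcp [0.4673 0.1641]
phi 0.545 lid 0.469 x 1.29 z 0.85 tcp [0.4588 0.1512]
phi 0.465 lid 0.389 x 1.35 z 0.75 tcp [0.4513 0.1377]
phi 0.385 lid 0.309 x 1.41 z 0.64 tcp [0.4449 0.1236]
phi 0.305 lid 0.229 x 1.45 z 0.52 tcp [0.4397 0.109 ]
phi 0.225 lid 0.149 x 1.49 z 0.40 tcp [0.4357 0.0941]
phi 0.145 lid 0.069 x 1.52 z 0.28 tcp [0.4328 0.0789]
```

View pics/w10.png

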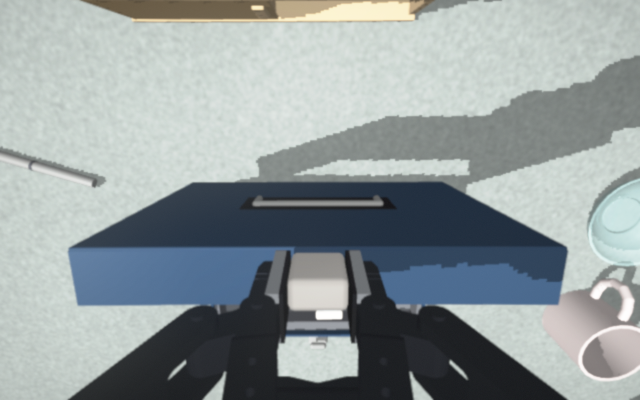

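```bash
python3 -m crank '[{"x":-0.12,"y":0,"z":0.76,"wx":0,"wy":0,"wz":0,"grip":15},{"x":-0.09,"y":0,"z":0.77,"wx":0,"wy":0,"wz":0,"grip":15},{"x":-0.05,"y":0,"z":0.77,"wx":0,"wy":0,"wz":0,"grip":15},{"x":-0.03,"y":0,"z":0.77,"wx":0,"wy":0,"wz":0,"grip":15},{"x":0,"y":0,"z":0,"wx":0,"wy":0,"wz":0,"grip":15},{"x":0,"y":0,"z":0,"wx":0,"wy":0,"wz":0,"grip":15},{"x":0,"y":0,"z":0,"wx":0,"wy":0,"wz":0,"grip":15}]' 30
python3 - <<'E'
from h import *
plan((.6268,.0112,.2442)); c,im,d=grab('wrist','w11')
E
```

```text
time_s: 13.4
tcp_pos: [0.6266, 0.0107, 0.2439]
ee_rot: [2.212, 0.019, -2.213]
ft_force: [-0.5, -5.1, 4.2]
opening: 0.0256
t 13.40 tcp [0.6266 0.0107 0.2439] yang -89.02 xaxis [-0. -0. -1.] F [-0.5 -5.1  4.2] open 0.0256
shift cm [-0.03 -0.05 -0.02] len 0.1
```

View pics/w11.png

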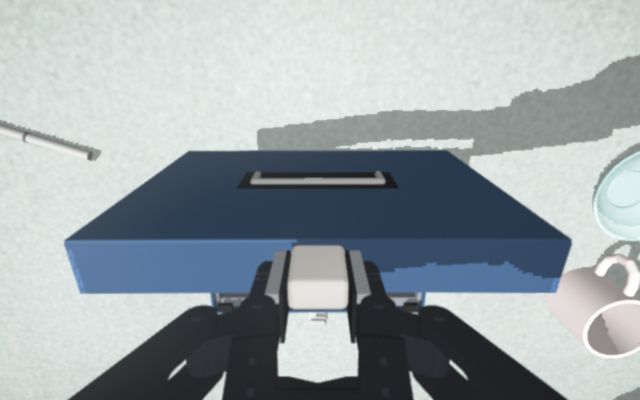

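```bash
python3 -m crank '[{"x":0.01,"y":0.05,"z":0.77,"wx":0,"wy":0,"wz":0,"grip":15},{"x":0.03,"y":0,"z":0.77,"wx":0,"wy":0,"wz":0,"grip":15},{"x":0.06,"y":0,"z":0.77,"wx":0,"wy":0,"wz":0,"grip":15},{"x":0.1,"y":0,"z":0.77,"wx":0,"wy":0,"wz":0,"grip":15},{"x":0.13,"y":0,"z":0.76,"wx":0,"wy":0,"wz":0,"grip":15},{"x":0.16,"y":0,"z":0.76,"wx":0,"wy":0,"wz":0,"grip":15},{"x":0.19,"y":0,"z":0.75,"wx":0,"wy":0,"wz":0,"grip":15},{"x":0.22,"y":0,"z":0.74,"wx":0,"wy":0,"wz":0,"grip":15},{"x":0.25,"y":0,"z":0.73,"wx":0,"wy":0,"wz":0,"grip":15},{"x":0.27,"y":0,"z":0.72,"wx":0,"wy":0,"wz":0,"grip":15}]'
python3 -m crank '[{"x":0,"y":0,"z":0,"wx":0,"wy":0,"wz":0,"grip":15},{"x":0,"y":0,"z":0,"wx":0,"wy":0,"wz":0,"grip":15}]'
python3 - <<'E'
from h import *
plan((.5513,.0102,.2300)); c,im,d=grab('wrist','w12')
E
```

```text
time_s: 14.28
tcp_pos: [0.5505, 0.0092, 0.2296]
ee_rot: [2.213, 0.019, -2.213]
ft_force: [1.6, -2.5, 2.7]
opening: 0.0255
time_s: 14.45
tcp_pos: [0.5506, 0.0092, 0.2296]
ee_rot: [2.211, 0.019, -2.214]
ft_force: [-3.0, -1.9, 6.4]
opening: 0.0255
t 14.45 tcp [0.5506 0.0092 0.2296] yang -89.00 xaxis [-0.001 -0.    -1.   ] F [-3.  -1.9  6.4] open 0.0255
shift cm [-0.04 -0.09 -0.07] len 0.1
```

View pics/w12.png

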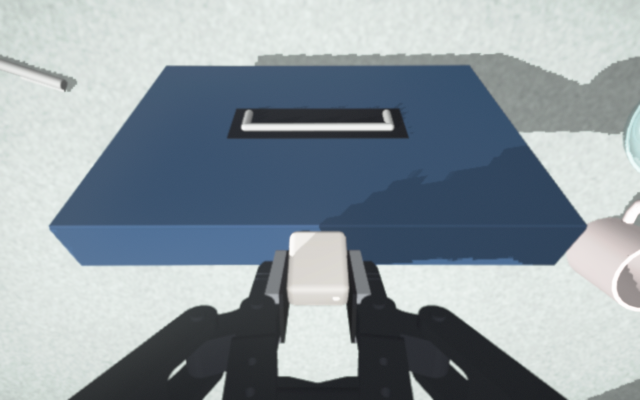

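```bash
python3 -m crank '[{"x":0.31,"y":0,"z":0.7,"wx":0,"wy":0,"wz":0,"grip":15},{"x":0.33,"y":0,"z":0.7,"wx":0,"wy":0,"wz":0,"grip":15},{"x":0.36,"y":0,"z":0.67,"wx":0,"wy":0,"wz":0,"grip":15},{"x":0.39,"y":0,"z":0.66,"wx":0,"wy":0,"wz":0,"grip":15},{"x":0.41,"y":0,"z":0.65,"wx":0,"wy":0,"wz":0,"grip":15},{"x":0.44,"y":0,"z":0.63,"wx":0,"wy":0,"wz":0,"grip":15},{"x":0.46,"y":0,"z":0.62,"wx":0,"wy":0,"wz":0,"grip":15},{"x":0.49,"y":0,"z":0.6,"wx":0,"wy":0,"wz":0,"grip":15},{"x":0.52,"y":0,"z":0.58,"wx":0,"wy":0,"wz":0,"grip":15},{"x":0.53,"y":0,"z":0.56,"wx":0,"wy":0,"wz":0,"grip":15}]'
python3 -m crank '[{"x":0,"y":0,"z":0,"wx":0,"wy":0,"wz":0,"grip":15},{"x":0,"y":0,"z":0,"wx":0,"wy":0,"wz":0,"grip":15}]'
python3 - <<'E'
from h import *
plan((.4873,.009,.1876)); c,im,d=grab('wrist','w13')
E
```

```text
time_s: 15.33
tcp_pos: [0.4872, 0.0081, 0.187]
ee_rot: [2.212, 0.019, -2.213]
ft_force: [-0.7, -3.7, 2.9]
opening: 0.025
time_s: 15.5
tcp_pos: [0.4872, 0.0081, 0.1871]
ee_rot: [2.211, 0.019, -2.214]
ft_force: [-4.4, -4.2, 1.8]
opening: 0.0255
t 15.50 tcp [0.4872 0.0081 0.1871] yang -89.00 xaxis [-0.001 -0.    -1.   ] F [-4.4 -4.2  1.8] open 0.0255
shift cm [-0.05 -0.09 -0.01] len 0.1
```

View pics/w13.png

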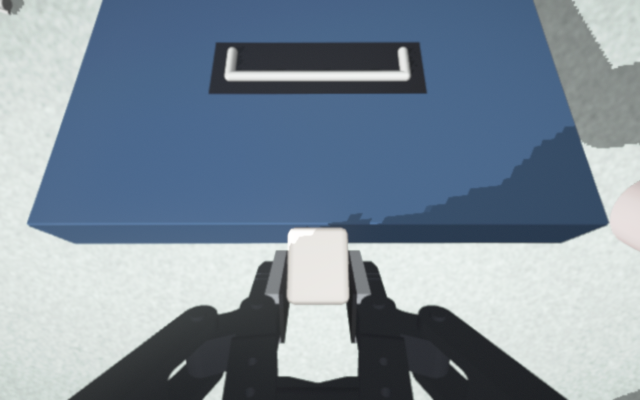

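Lid at about 0.7 rad, grip still well held. Continue.

```bash
python3 -m crank '[{"x":0.56,"y":0,"z":0.53,"wx":0,"wy":0,"wz":0,"grip":15},{"x":0.58,"y":0,"z":0.51,"wx":0,"wy":0,"wz":0,"grip":15},{"x":0.6,"y":0,"z":0.49,"wx":0,"wy":0,"wz":0,"grip":15},{"x":0.62,"y":0,"z":0.47,"wx":0,"wy":0,"wz":0,"grip":15},{"x":0.64,"y":0,"z":0.44,"wx":0,"wy":0,"wz":0,"grip":15},{"x":0.65,"y":0,"z":0.41,"wx":0,"wy":0,"wz":0,"grip":15},{"x":0.67,"y":0,"z":0.39,"wx":0,"wy":0,"wz":0,"grip":15},{"x":0.68,"y":0,"z":0.36,"wx":0,"wy":0,"wz":0,"grip":15},{"x":0.7,"y":0,"z":0.33,"wx":0,"wy":0,"wz":0,"grip":15},{"x":0.71,"y":0,"z":0.31,"wx":0,"wy":0,"wz":0,"grip":15}]'
python3 -m crank '[{"x":0.72,"y":0,"z":0.27,"wx":0,"wy":0,"wz":0,"grip":15},{"x":0.73,"y":0,"z":0.25,"wx":0,"wy":0,"wz":0,"grip":15},{"x":0,"y":0,"z":0,"wx":0,"wy":0,"wz":0,"grip":15},{"x":0,"y":0,"z":0,"wx":0,"wy":0,"wz":0,"grip":15},{"x":0,"y":0,"z":0,"wx":0,"wy":0,"wz":0,"grip":15}]'
python3 - <<'E'
from h import *
plan((.4397,.009,.109)); c,im,d=grab('wrist','w14')
E
```

```text
time_s: 16.38
tcp_pos: [0.445, 0.0073, 0.123]
ee_rot: [2.212, 0.019, -2.213]
ft_force: [-3.4, -2.4, 1.3]
opening: 0.0252
time_s: 16.8
tcp_pos: [0.4398, 0.0072, 0.1088]
ee_rot: [2.211, 0.019, -2.214]
ft_force: [-4.4, -3.0, -0.1]
opening: 0.0252
t 16.80 tcp [0.4398 0.0072 0.1088] yang -89.01 xaxis [-0.001 -0.    -1.   ] F [-4.4 -3.  -0.1] open 0.0252
shift cm [-0.02 -0.18  0.01] len 0.2
```

View pics/w14.png

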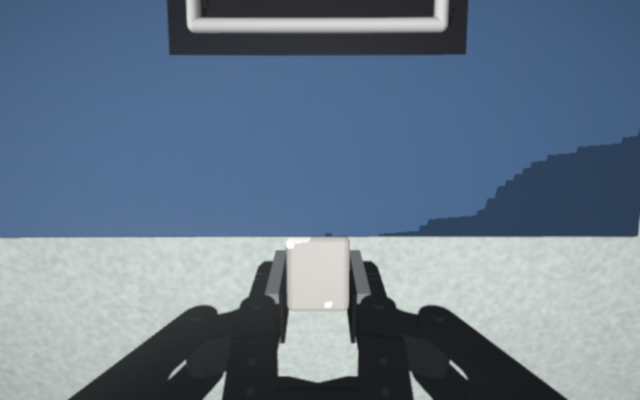

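```bash
python3 -m crank '[{"x":0.55,"y":0,"z":0.16,"wx":0,"wy":0,"wz":0,"grip":15},{"x":0.55,"y":0,"z":0.14,"wx":0,"wy":0,"wz":0,"grip":15},{"x":0.55,"y":0,"z":0.12,"wx":0,"wy":0,"wz":0,"grip":15},{"x":0.4,"y":0,"z":0.1,"wx":0,"wy":0,"wz":0,"grip":15},{"x":0,"y":0,"z":0,"wx":0,"wy":0,"wz":0,"grip":15},{"x":0,"y":0,"z":0,"wx":0,"wy":0,"wz":0,"grip":15}]'
python3 -m crank '[{"x":0.2,"y":0,"z":0.04,"wx":0,"wy":0,"wz":0,"grip":15},{"x":0,"y":0,"z":0,"wx":0,"wy":0,"wz":0,"grip":15}]'
python3 -m crank '[{"x":0.1,"y":0,"z":0.02,"wx":0,"wy":0,"wz":0,"grip":15},{"x":0,"y":0,"z":0,"wx":0,"wy":0,"wz":0,"grip":15}]'
```

```text
time_s: 17.35
tcp_pos: [0.4346, 0.0071, 0.0883]
ee_rot: [2.211, 0.019, -2.214]
ft_force: [-5.2, -3.7, -1.0]
opening: 0.0251
time_s: 17.52
tcp_pos: [0.4342, 0.0071, 0.0863]
ee_rot: [2.211, 0.019, -2.214]
ft_force: [-5.1, -4.3, -0.2]
opening: 0.0253
time_s: 17.68
tcp_pos: [0.434, 0.0071, 0.0854]
ee_rot: [2.212, 0.019, -2.214]
ft_force: [-5.8, -4.3, 0.1]
opening: 0.025
```

```bash
for i in 1 2 3; do python3 -m crank '[{"x":0.1,"y":0,"z":0.02,"wx":0,"wy":0,"wz":0,"grip":15},{"x":0,"y":0,"z":0,"wx":0,"wy":0,"wz":0,"grip":15}]'|grep -v rot; done
```

```text
time_s: 17.85
tcp_pos: [0.4339, 0.0071, 0.0844]
ft_force: [-5.4, -4.0, -1.3]
opening: 0.0253
time_s: 18.02
tcp_pos: [0.4337, 0.0071, 0.0834]
ft_force: [-5.3, -3.2, -0.1]
opening: 0.0256
time_s: 18.18
tcp_pos: [0.4335, 0.0071, 0.0824]
ft_force: [-4.4, -3.9, -0.4]
opening: 0.0253
```

```bash
python3 -m crank '[{"x":0.1,"y":0,"z":0.01,"wx":0,"wy":0,"wz":0,"grip":15},{"x":0,"y":0,"z":0,"wx":0,"wy":0,"wz":0,"grip":15}]'
python3 -m crank '[{"x":0.1,"y":0,"z":0.01,"wx":0,"wy":0,"wz":0,"grip":15},{"x":0,"y":0,"z":0,"wx":0,"wy":0,"wz":0,"grip":15}]'
```

```text
time_s: 18.35
tcp_pos: [0.4334, 0.0071, 0.0814]
ee_rot: [2.212, 0.019, -2.214]
ft_force: [-5.1, -3.2, -0.5]
opening: 0.0256
time_s: 18.52
tcp_pos: [0.4332, 0.007, 0.0804]
ee_rot: [2.211, 0.019, -2.214]
ft_force: [-4.6, -4.1, -0.2]
opening: 0.0256
```

```bash
python3 - <<'E'
from h import *
np.set_printoptions(precision=4,suppress=True)
c,im,d=grab('scene','s15');P=cloud(c,d);X=P.reshape(-1,3)
m=(X[:,2]>.07)&(X[:,2]<.2)&(X[:,0]>.49)&(X[:,0]<.64)&(abs(X[:,1]-.009)<.11);p=X[m]
A=np.c_[p[:,:2],np.ones(len(p))];z=p[:,2]
for _ in range(6):
    f=np.linalg.lstsq(A,z,rcond=None)[0];k=abs(z-A@f)<.003;A=A[k];z=z[k]
print(f,len(z),'theta',-np.arctan(f[0]),'z at x=.467',A.shape,f@[.467,.0076,1])
E
```

```text
[-0.0998 -0.0026  0.1523] 4749 theta 0.09950470101044201 z at x=.467 (4749, 3) 0.10569761244632539
```

```bash
python3 -m crank '[{"x":0.1,"y":0,"z":0.01,"wx":0,"wy":0,"wz":0,"grip":15},{"x":0,"y":0,"z":0,"wx":0,"wy":0,"wz":0,"grip":15}]'|grep -v rot
python3 -m crank '[{"x":0.1,"y":0,"z":0.01,"wx":0,"wy":0,"wz":0,"grip":15},{"x":0,"y":0,"z":0,"wx":0,"wy":0,"wz":0,"grip":15}]'|grep -v rot
```

```text
time_s: 18.73
tcp_pos: [0.433, 0.0071, 0.0794]
ft_force: [-5.7, -3.0, 1.0]
opening: 0.0252
time_s: 18.9
tcp_pos: [0.4329, 0.007, 0.0783]
ft_force: [-5.8, -4.3, -0.4]
opening: 0.0251
```

```bash
python3 -m crank '[{"x":0.1,"y":0,"z":0.01,"wx":0,"wy":0,"wz":0,"grip":15},{"x":0,"y":0,"z":0,"wx":0,"wy":0,"wz":0,"grip":15}]'|grep -v rot
```

```text
time_s: 19.07
tcp_pos: [0.4328, 0.007, 0.0773]
ft_force: [-7.0, -3.9, 0.2]
opening: 0.0257
```

```bash
python3 -m crank '[{"x":0.1,"y":0,"z":0.01,"wx":0,"wy":0,"wz":0,"grip":15},{"x":0,"y":0,"z":0,"wx":0,"wy":0,"wz":0,"grip":15}]'|grep -v rot
```

```text
time_s: 19.23
tcp_pos: [0.4326, 0.0071, 0.0763]
ft_force: [-6.1, -3.7, 0.1]
opening: 0.0257
```

```bash
python3 -m crank '[{"x":0.1,"y":0,"z":0.01,"wx":0,"wy":0,"wz":0,"grip":15},{"x":0,"y":0,"z":0,"wx":0,"wy":0,"wz":0,"grip":15}]'|grep -v rot
```

```text
time_s: 19.4
tcp_pos: [0.4325, 0.0071, 0.0753]
ft_force: [-5.7, -3.4, 0.5]
opening: 0.0255
```

```bash
python3 -m crank '[{"x":0.1,"y":0,"z":0.01,"wx":0,"wy":0,"wz":0,"grip":15},{"x":0,"y":0,"z":0,"wx":0,"wy":0,"wz":0,"grip":15}]'|grep -v rot
```

```text
time_s: 19.57
tcp_pos: [0.4324, 0.0071, 0.0743]
ft_force: [-7.0, -3.2, -0.0]
opening: 0.0255
```

```bash
cat > lid.py <<'E'
from h import *
import sys
def lid(name):
    c,im,d=grab('scene',name);P=cloud(c,d);X=P.reshape(-1,3)
    m=(X[:,2]>.07)&(X[:,2]<.2)&(X[:,0]>.49)&(X[:,0]<.64)&(abs(X[:,1]-.009)<.11);p=X[m]
    A=np.c_[p[:,:2],np.ones(len(p))];z=p[:,2]
    for _ in range(6):
        f=np.linalg.lstsq(A,z,rcond=None)[0];k=abs(z-A@f)<.003;A=A[k];z=z[k]
    print(name,len(z),'theta %.4f'%-np.arctan(f[0]),'z at x=.467 %.4f'%(f@[.467,.0076,1]))
lid(sys.argv[1])
E
python3 lid.py s16
```

```text
s16 4667 theta 0.0693 z at x=.467 0.1009
```

```bash
python3 -m crank '[{"x":0.1,"y":0,"z":0.01,"wx":0,"wy":0,"wz":0,"grip":15},{"x":0,"y":0,"z":0,"wx":0,"wy":0,"wz":0,"grip":15}]'|grep -v rot
```

```text
time_s: 19.78
tcp_pos: [0.4323, 0.007, 0.0733]
ft_force: [-6.9, -3.7, -0.5]
opening: 0.0253
```

```bash
python3 -m crank '[{"x":0.1,"y":0,"z":0.01,"wx":0,"wy":0,"wz":0,"grip":15},{"x":0,"y":0,"z":0,"wx":0,"wy":0,"wz":0,"grip":15}]'|grep -v rot; python3 lid.py s17
```

```text
time_s: 19.95
tcp_pos: [0.4322, 0.007, 0.0724]
ft_force: [-7.7, -3.2, 3.5]
opening: 0.0253
s17 4618 theta 0.0592 z at x=.467 0.0993
```

```bash
python3 -m crank '[{"x":0.05,"y":0,"z":0,"wx":0,"wy":0,"wz":0,"grip":15},{"x":0,"y":0,"z":0,"wx":0,"wy":0,"wz":0,"grip":15},{"x":0,"y":0,"z":0,"wx":0,"wy":0,"wz":0,"grip":15}]'|grep -v rot
```

```text
time_s: 20.25
tcp_pos: [0.4322, 0.007, 0.072]
ft_force: [-7.4, -3.5, 5.6]
opening: 0.0251
```

```bash
python3 -m crank '[{"x":-0.04,"y":0,"z":0,"wx":0,"wy":0,"wz":0,"grip":25},{"x":0,"y":0,"z":0,"wx":0,"wy":0,"wz":0,"grip":40},{"x":0,"y":0,"z":0,"wx":0,"wy":0,"wz":0,"grip":50},{"x":0,"y":0,"z":0,"wx":0,"wy":0,"wz":0,"grip":50},{"x":-0.5,"y":0,"z":0,"wx":0,"wy":0,"wz":0,"grip":50},{"x":-1.5,"y":0,"z":0,"wx":0,"wy":0,"wz":0,"grip":50},{"x":-2,"y":0,"z":0,"wx":0,"wy":0,"wz":0,"grip":50},{"x":-2,"y":0,"z":0,"wx":0,"wy":0,"wz":0,"grip":50},{"x":-1,"y":0,"z":0,"wx":0,"wy":0,"wz":0,"grip":0},{"x":0,"y":0,"z":-1,"wx":0,"wy":0,"wz":0,"grip":0}]'
python3 -m crank '[{"x":0,"y":0,"z":-1.2,"wx":0,"wy":0,"wz":0,"grip":0},{"x":0,"y":0,"z":-1,"wx":0,"wy":0,"wz":0,"grip":0},{"x":0,"y":0,"z":0,"wx":0,"wy":0,"wz":0,"grip":0},{"x":0,"y":0,"z":0,"wx":0,"wy":0,"wz":0,"grip":0},{"x":0,"y":0,"z":0,"wx":0,"wy":0,"wz":0,"grip":0}]'
python3 lid.py s18; python3 -c "
from h import *
plan((.466,.0075,.104))"
```

```text
time_s: 21.08
tcp_pos: [0.4427, 0.0073, 0.1444]
ee_rot: [2.216, 0.019, -2.21]
ft_force: [0.8, -0.2, 0.0]
opening: 0.0192
time_s: 21.5
tcp_pos: [0.464, 0.0077, 0.1416]
ee_rot: [2.211, 0.019, -2.214]
ft_force: [-0.4, -0.5, -0.3]
opening: 0.0002
s18 4686 theta 0.0597 z at x=.467 0.0994
t 21.55 tcp [0.464  0.0077 0.1417] yang -88.99 xaxis [-0.001 -0.    -1.   ] F [-0.5  0.4 -0.4] open 0.0002
shift cm [ 3.77  0.02 -0.21] len 3.8
```

View pics/s18.png

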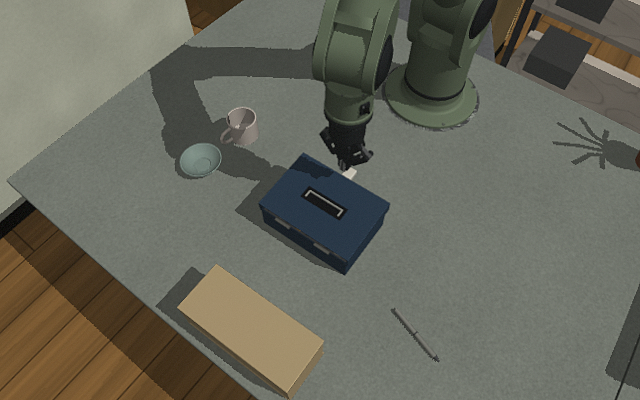

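```bash
python3 -m crank '[{"x":1.2,"y":0,"z":-0.2,"wx":0,"wy":0,"wz":0,"grip":0},{"x":1.2,"y":0,"z":0,"wx":0,"wy":0,"wz":0,"grip":0},{"x":0.8,"y":0,"z":0,"wx":0,"wy":0,"wz":0,"grip":0},{"x":0.4,"y":0,"z":0,"wx":0,"wy":0,"wz":0,"grip":0},{"x":0.2,"y":0,"z":0,"wx":0,"wy":0,"wz":0,"grip":0},{"x":0,"y":0,"z":0,"wx":0,"wy":0,"wz":0,"grip":0},{"x":0,"y":0,"z":0,"wx":0,"wy":0,"wz":0,"grip":0}]'
python3 -m crank '[{"x":0.2,"y":0,"z":0,"wx":0,"wy":0,"wz":0,"grip":0},{"x":0,"y":0,"z":0,"wx":0,"wy":0,"wz":0,"grip":0}]'|grep -v rot
python3 -m crank '[{"x":0.1,"y":0,"z":0,"wx":0,"wy":0,"wz":0,"grip":0},{"x":0,"y":0,"z":0,"wx":0,"wy":0,"wz":0,"grip":0}]'|grep -v rot
```

```text
time_s: 22.13
tcp_pos: [0.4667, 0.0078, 0.1044]
ee_rot: [2.213, 0.019, -2.212]
ft_force: [0.8, -0.2, 0.1]
opening: -0.0002
time_s: 22.3
tcp_pos: [0.4667, 0.0077, 0.1022]
ft_force: [-0.4, -0.2, -0.2]
opening: -0.0001
time_s: 22.47
tcp_pos: [0.4665, 0.0077, 0.1011]
ft_force: [-0.9, 0.7, 0.1]
opening: -0.0003
```

```bash
python3 -m crank '[{"x":0.1,"y":0,"z":0,"wx":0,"wy":0,"wz":0,"grip":0},{"x":0,"y":0,"z":0,"wx":0,"wy":0,"wz":0,"grip":0}]'|grep -v rot
```

```text
time_s: 22.63
tcp_pos: [0.4665, 0.0077, 0.1]
ft_force: [-0.5, -0.4, -0.6]
opening: 0.0002
```

```bash
python3 -m crank '[{"x":0.1,"y":0,"z":0,"wx":0,"wy":0,"wz":0,"grip":0},{"x":0,"y":0,"z":0,"wx":0,"wy":0,"wz":0,"grip":0}]'|grep -v rot
```

```text
time_s: 22.8
tcp_pos: [0.4665, 0.0078, 0.0991]
ft_force: [-0.6, 0.9, 3.3]
opening: -0.0
```

```bash
python3 -m crank '[{"x":0.05,"y":0,"z":0,"wx":0,"wy":0,"wz":0,"grip":0},{"x":0,"y":0,"z":0,"wx":0,"wy":0,"wz":0,"grip":0}]'|grep -v rot
```

```text
time_s: 22.97
tcp_pos: [0.4665, 0.0078, 0.0986]
ft_force: [-1.0, 0.3, 3.7]
opening: -0.0001
```

```bash
python3 -m crank '[{"x":0.1,"y":0,"z":0,"wx":0,"wy":0,"wz":0,"grip":0},{"x":0,"y":0,"z":0,"wx":0,"wy":0,"wz":0,"grip":0}]'|grep -v rot
```

```text
time_s: 23.13
tcp_pos: [0.4663, 0.0077, 0.0975]
ft_force: [-0.4, -0.3, 1.6]
opening: -0.0001
```

```bash
python3 -m crank '[{"x":0.1,"y":0,"z":0,"wx":0,"wy":0,"wz":0,"grip":0},{"x":0,"y":0,"z":0,"wx":0,"wy":0,"wz":0,"grip":0}]'|grep -v rot
```

```text
time_s: 23.3
tcp_pos: [0.4665, 0.0078, 0.0965]
ft_force: [-0.0, -0.2, -0.6]
opening: -0.0
```

```bash
python3 -m crank '[{"x":0.1,"y":0,"z":0,"wx":0,"wy":0,"wz":0,"grip":0},{"x":0,"y":0,"z":0,"wx":0,"wy":0,"wz":0,"grip":0}]'|grep -v rot
```

```text
time_s: 23.47
tcp_pos: [0.4666, 0.0078, 0.0954]
ft_force: [-0.5, 0.1, -1.6]
opening: -0.0002
```

```bash
python3 lid.py s19
```

```text
s19 4528 theta 0.0336 z at x=.467 0.0953
```

```bash
python3 -m crank '[{"x":0.05,"y":0,"z":0,"wx":0,"wy":0,"wz":0,"grip":0},{"x":0,"y":0,"z":0,"wx":0,"wy":0,"wz":0,"grip":0}]'|grep -v rot
```

```text
time_s: 23.68
tcp_pos: [0.4666, 0.0078, 0.095]
ft_force: [0.0, -0.2, 0.3]
opening: -0.0002
```

```bash
python3 -m crank '[{"x":0.05,"y":0,"z":0,"wx":0,"wy":0,"wz":0,"grip":0},{"x":0,"y":0,"z":0,"wx":0,"wy":0,"wz":0,"grip":0}]'|grep -v rot
```

```text
time_s: 23.85
tcp_pos: [0.4666, 0.0078, 0.0945]
ft_force: [-0.1, 0.0, 0.9]
opening: -0.0001
```

```bash
python3 lid.py s20
```

```text
s20 4449 theta 0.0040 z at x=.467 0.0907
```

```bash
python3 -m crank '[{"x":-0.5,"y":0,"z":0,"wx":0,"wy":0,"wz":0,"grip":0},{"x":-1.5,"y":0,"z":0,"wx":0,"wy":0,"wz":0,"grip":0},{"x":-3,"y":0,"z":0,"wx":0,"wy":0,"wz":0,"grip":0},{"x":-3,"y":0,"z":0,"wx":0,"wy":0,"wz":0,"grip":0},{"x":-3,"y":0,"z":0,"wx":0,"wy":0,"wz":0,"grip":0},{"x":-3,"y":0,"z":0,"wx":0,"wy":0,"wz":0,"grip":0},{"x":0,"y":0,"z":0,"wx":0,"wy":0,"wz":0,"grip":0},{"x":0,"y":0,"z":0,"wx":0,"wy":0,"wz":0,"grip":0},{"x":0,"y":0,"z":0,"wx":0,"wy":0,"wz":0,"grip":0}]'
python3 lid.py s21; python3 - <<'E'
from h import *
np.set_printoptions(precision=4,suppress=True)
c,im,d=grab('wrist','w21');P=cloud(c,d);X=P.reshape(-1,3)
m=(X[:,2]>.07)&(X[:,2]<.2)&(X[:,0]>.46)&(X[:,0]<.64)&(abs(X[:,1]-.009)<.11);p=X[m]
A=np.c_[p[:,:2],np.ones(len(p))];z=p[:,2]
for _ in range(6):
    f=np.linalg.lstsq(A,z,rcond=None)[0];k=abs(z-A@f)<.003;A=A[k];z=z[k]
print('wrist theta',-np.arctan(f[0]),f@[.467,.0076,1],f@[.62,.01,1])
c,im,d=grab('top','t21')
for n,h in(('cup',0),('dish',0),('pen',0)):
    for r in ctrl.tip_of(n,'top')[:1]:print(n,at_height(c,[r['centre']],h))
plan()
E
```

```text
time_s: 24.65
tcp_pos: [0.4663, 0.0076, 0.2346]
ee_rot: [2.213, 0.019, -2.213]
ft_force: [-0.0, 0.1, 0.1]
opening: 0.0002
s21 4459 theta 0.0057 z at x=.467 0.0908
wrist theta 0.0020278556452235316 0.08932865344794329 0.08901562191186224
cup [[ 0.4489 -0.3249  0.    ]]
dish [[ 0.5949 -0.3456  0.    ]]
pen [[0.6436 0.335  0.    ]]
t 24.95 tcp [0.4663 0.0078 0.234 ] yang -88.99 xaxis [-0.001  0.    -1.   ] F [-0.5 -0.2 -1. ] open 0.0002
```

View pics/w21.png

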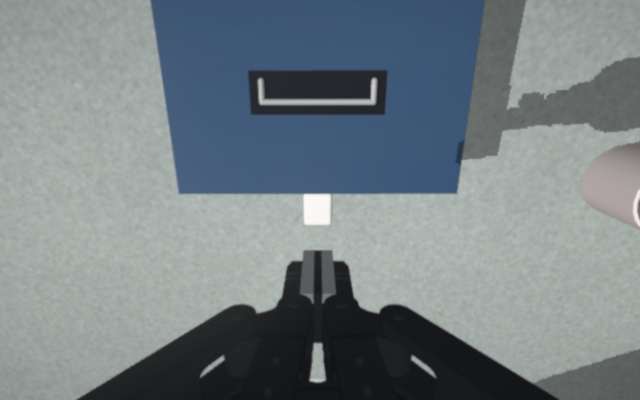

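View pics/t21.png

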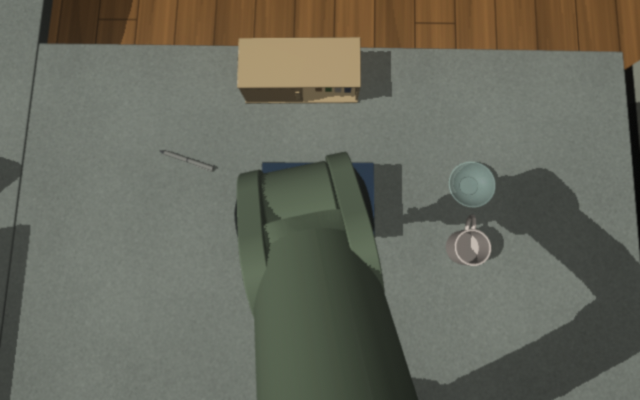

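```bash
python3 -c "
from h import *
print(ctrl.job_done())"; python3 lid.py s22
```

```text
the job is handed in; nothing more can be done
None
the job is handed in; nothing more can be done
```

The orange-capped tube lies flat in the front trough beside the white-capped one. The lid is lowered and, as far as I can measure, clicked shut. I handed the job in at about 25 s.

- **Tube:** I set it down along the box's x, with the floor contact reading about 12 N. The wrist picture taken after I let go showed it clear of the walls and about 40 mm from the stored tube.
- **Lowering the lid:** I held the lid by its grip all the way down until it rested on the catch, at about 0.06 rad. I pushed with about 6 N at most before letting go.
- **Click:** I pressed the lid's front with closed fingers in steps of 1 mm or less. On the last 1 mm of travel the lid went from 0.034 to 0.004 rad by itself, ending about 4 mm below the fingertips, so I stopped and withdrew.
- **Final lid angle:** With the arm away, the scene camera gave 0.006 rad and the wrist camera 0.002 rad. Both are inside the clicked range and about 0.055 rad below where it rested on the catch.
- **Cup, dish and pen:** In the last top view they look where they were. The detected points differ by up to 7 mm from the first ones, which I take to be detector scatter.

Two checks fell short:
- **Pressing force:** The highest reading was about 4 N, below the 7 to 14 N you gave. It is only sampled at the end of each call, so I may have missed the peak. My evidence for the click is the lid's movement and final angle.
- **After hand-in:** The lid measurement I tried after handing in was refused, so the angles above are the last ones before it.

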